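Open, load and lock the bayonet chamber of the density analyser

ROBOT

A 6-joint arm with a two-finger parallel gripper is mounted at the origin on the work surface. World frame = base frame: x ahead of the robot, y to its left, z up, the work surface at z = 0. Lengths are in mm, angles in rad, forces in N, time in s.
With the tool pointing down it reaches from about 300 to 775 mm from the base axis. Payload 14.6 kg.
Tool frame: the origin (TCP) lies midway between the tips of the shut fingers; the grasp point (between the pads) lies 19 mm behind it (manip.hold_point_z is the distance from the TCP to the grasp point, in mm); z points along the fingers, y is the direction in which the jaws open and shut (so a half turn about z gives the same grasp; the last joint's range is limited). The gripper opens to 94 mm and grips with 3 to 60 N. Pads are 16 mm wide; open, the fingers measure 119 mm over their backs; the gripper's body (75 mm by 177 mm) begins 78 mm behind the grasp point.
Start: joints at [-1.34, 0.3, 1.521, -0, 1.321, -0.067], TCP at [161.373, -525.783, 205.446] pointing down, gripper open.
Joint ranges: [-3.03, 3.03], [-0.79, 2.21], [0.23, 2.52], [-1.04, 4.18], [0, 3.07], [-2.55, 2.55]. Speed limits (rad/s): [2.22, 2.22, 2.57, 3.14, 3.14, 3.14].

INTERFACE

Orientations are given as [roll, pitch, yaw] about the fixed x, y, z axes, in that order (R = Rz(yaw) Ry(pitch) Rx(roll)).
In Python, from cell import manip gives the robot as it stands.
- The arm moves only by the shell command python3 -m crank 'ROWS' [OPENING] [FORCE]. ROWS is JSON, a list of rows, each an object with "offset": the shift along the world's x, y, z in m, a list of three; "spin": the turn about the world's z in degrees. In form: [{"offset": [dx, dy, dz], "spin": spin}, ...]. A call has exactly 8 rows; each row is the pose to reach, as a shift and turn from the pose measured when the call began; what a row does not reach only later rows make up. A row lasts 1/12 s, in which the tool goes at most 41.7 mm and 7.16 degrees, less where a joint would pass 70% of its speed; a pose out of reach is approached as far as the arm can. A call with a gripper value outside its range is refused whole. OPENING is the opening, from 0 (shut) to 1 (fully open), set as the call begins (- or left out, the last holds). The fingers move at their own pace and stop on an object; FORCE is the grip in N (left out, the last holds). Time passes only in rows, so rows that repeat a pose let the fingers close, or fill a call up. It gives the time, the measured TCP pose, the force and the opening at its end, in the units of the state.
- manip.read_state(): the state, without advancing time (a new reading comes with each control period).
- manip.camera(name): name is "side" or "top" or "wrist"; returns a dict with "pixels" (400x640x3 uint8, red, green, blue), "fx", "fy", "cx", "cy" (pixels), "k1" (the pictures are not rectified: a ray, as slopes to the right and down, at radius r is drawn at 1 + k1 r^2 times it, then the intrinsics apply), "extrinsics" (4x4, takes a point from world to camera coordinates); the wrist camera has in their place "hand_eye" (4x4, takes a point from camera to tool coordinates, whose origin is the TCP and whose axes are the flange's). Camera axes: x right, y down, z forward; pixel columns grow to the right and rows downward; lengths in mm; the calibration is good to about 2 mm. A picture is of the moment at which its call begins: read the wrist's pose just before it. There is no depth.
- manip.sign_off(): hands the job in, once; it reports no verdict.
Trained networks look in a picture, given as the dict that the camera call returned (one of the last four; its "shot" number tells which), for a name from the list of things; names that differ only in an ending like _2 or _b are one class to them, and where a whole thing is asked for, a point or a joint stands for the part that bears it (a point fixed in the world has none). Each returns a list of dicts, best first, with "conf" (0 to 1); they miss things now and then, are a little off and sometimes report something else, mostly with a low value. They report only what shows in the picture. A call takes as long as a camera call. They do not tell look-alikes from the thing itself.
- manip.search_frame(picture, name): "location" ([x, y, z] in mm, in world coordinates, good to about 4 mm: the middle of the surface that is visible of it).
- manip.masks_of(picture, name): "mask" (400x640 bool, what is visible of it).
The state is a dict: "clock": time; "joints": joint angles; "qd": joint speeds; "effort": joint torques, N m; "eef_pos": TCP position; "eef_rot": TCP orientation; "wrist_force": force on the tool from outside, world axes, zero at the start; "moment": the same for the moment, N m; "finger_gap": finger opening in mm.
Only numpy, scipy, OpenCV 4.12 (cv2) and the standard library are available. Lean on these libraries where they do the work, as an engineer would, in place of code of your own. Each camera call takes 0.05 s, during which the arm holds its last target. There are 200 camera calls.

TASK

Get the gas density analyser ready for a run: push its locked bayonet cap down against the spring, turn it anticlockwise nearly a quarter turn, lift it off and set it aside on the deck; put every hexagonal offcut from the tray down into the chamber, leaving the round discs, the ring and the flat coupon in the tray. Then refit the cap, pushing it down and turning it clockwise until it clicks up into its locked position and stays there by itself, and lower the hood gently until fully shut. Leave the caliper, the mouse and the bottle where they are.

Things in the scene. Friction and masses are not known exactly. Their poses are not given: they have to be found in the camera images.
- pycnometer: Gas density analyser, a white bench instrument, fixed: 200 mm (x) by 340 mm (y), flat deck 100 mm above the bench. Origin: centre of its underside; z up. The chamber with its steel collar is in the +y half of the deck, a round rest for the cap is on the -y half, the hood is hinged along the +y edge.
- chamber (a point): Chamber axis at deck level, z up; x axis = locked direction. Chamber: steel pot, bore 64 mm, floor 60 mm below the deck. Round its mouth stands the bayonet collar: 108 mm outside, 22 mm high, lip of 86 mm inside diameter at its top. Two opposite gates, 44 degrees wide, are cut in the lip, centred 80 degrees (1.396 rad) anticlockwise from above from this +x and -x.
- gate (a point): Centre of one lug gate: middle of the lip's width (48 mm from the chamber axis), on the collar's top face, 22 mm above the deck. The other gate is opposite. The cap's lugs go down through the gates, then under the low lip (its underside is 13 mm above the deck). Anticlockwise turning from a gate is blocked at once.
- pocket (a point): Centre of the collar's top face over one locking pocket, on the chamber's x axis, marked by a black dot; the other is opposite. Pockets are 80 degrees clockwise (from above) of the gates; over them the lip's underside is 16 mm above the deck, 3 mm higher than beside them, so the lugs spring up into them. An end stop blocks the turn about 3 degrees past the pocket's centre.
- seal (a joint): Sprung rubber seal ring in the collar (66 mm bore, 82 mm outside), pressed down by the cap's underside: 0 = up, top face 14 mm above the deck; 0.011 m = bottomed, 3 mm above the deck. Spring 5 N at 0 and 1 N more per mm. To turn, hold the cap's underside 4 to 7 mm above the deck (0.007 to 0.010). Locked: 11 mm above the deck (0.003). Resting unlocked in the gates: 14 mm.
- cap_grip (a point): Centre of the cap's grip bar, 36 mm above the cap's underside, z up. Cap: aluminium disc 82 mm wide, 22 mm thick, 280 g, two opposite lugs at its bottom along x (22 mm wide, 5 thick, 96 mm over both); on top a black bar 70 mm long (along x), 14 wide, 28 high. A half turn makes no difference. Starts locked: 47 mm above the deck, on the chamber axis, x along the chamber's x.
- cap_rest (a point): Centre, at deck level, of the free half of the deck, marked by a flat black ring 116 mm across: room to set the cap aside. The deck reaches 100 mm from here in x, 80 mm to its -y edge.
- hood (a joint): Hood angle (rad): 0 = shut on the deck, about 1.6 to 1.8 = standing open as at the start. Stiff hinge: it stays where it is left and must be pushed, with about 3 to 6 N near its free edge, all the way down.
- hood_hinge (a point): Middle of the hood's hinge axis (along the instrument's x), 1 mm above the deck at its +y edge. The frame turns with the hood: -y from hinge to free edge, z out through its top. Hood: grey box open below, 176 mm along the hinge, 180 mm to the free edge, 76 mm high, 350 g. Open, its top face looks away from the chamber; push that face from behind, first sideways, then down.
- hood_edge (a point): Middle of the free edge of the hood's top face: 180 mm along -y and 76 mm along z from the hinge in the hood's frame. Shut, it is 177 mm above the bench.
- tray: Grey specimen tray fixed to the bench, 230 x 230 mm outside, walls 4 mm thick and 22 mm high, floor 4 mm above the bench. Origin: centre of its underside.
- hex0_mid (a point): Centre of a hexagonal steel offcut, 22 mm across flats (25 mm across corners), 24 mm long along its z, about 80 g; flats face its +x and -x and every 60 degrees on. Starts standing upright in the tray, unless absent. To be put in the chamber.
- hex1_mid (a point): Centre of a hexagonal steel offcut, 22 mm across flats (25 mm across corners), 24 mm long along its z, about 80 g; flats face its +x and -x and every 60 degrees on. Starts standing upright in the tray, unless absent. To be put in the chamber.
- hex2_mid (a point): Centre of a hexagonal steel offcut, 22 mm across flats (25 mm across corners), 24 mm long along its z, about 80 g; flats face its +x and -x and every 60 degrees on. Starts standing upright in the tray, unless absent. To be put in the chamber.
- hex3_mid (a point): Centre of a hexagonal steel offcut, 22 mm across flats (25 mm across corners), 24 mm long along its z, about 80 g; flats face its +x and -x and every 60 degrees on. Starts standing upright in the tray, unless absent. To be put in the chamber.
- hex4_mid (a point): Centre of a hexagonal steel offcut, 22 mm across flats (25 mm across corners), 24 mm long along its z, about 80 g; flats face its +x and -x and every 60 degrees on. Starts standing upright in the tray, unless absent. To be put in the chamber.
- disc0: Round steel disc, 34 mm diameter, 12 mm high, lying in the tray. Origin: centre of its underside. Stays in the tray.
- disc1: Round steel disc, 34 mm diameter, 12 mm high, lying in the tray. Origin: centre of its underside. Stays in the tray.
- bush: Steel ring, 36 mm outside, 20 mm bore, 16 mm high, in the tray. Origin: centre of its underside. Stays in the tray.
- coupon: Flat aluminium dog-bone coupon, 54 x 14 x 5 mm, long along its x, lying in the tray. Origin: centre of its underside. Stays in the tray.
- caliper: Bystander: steel caliper 230 mm long (along its y) lying on the bench. Origin: middle of its underside. Leave alone.
- mouse: Bystander: black computer mouse 100 x 56 x 32 mm. Origin: centre of its underside. Leave alone.
- bottle: Bystander: white bottle 60 mm diameter, 160 mm tall. Origin: centre of its underside. Leave alone.
Not all that is in view belongs to the job. Leave any green, turquoise or yellow look-alike of the disc0 alone.

How it is judged:
By the outcome, as a careful person would: the job done as asked, in the order asked, and still so for the second after the job is handed in, with the robot touching nothing.
Of hex0, hex1, hex2, hex3, hex4 only 3 to 5 are there at a start; the rules pass over those that are not, and their reading is None.
At some moment in a run one of hex0, hex1, hex2, hex3, hex4 may be knocked a few centimetres aside while the robot is not near it.
Once in a run the grip may slacken for a moment while it holds something.
It also fails if it takes over 210 s, if anything falls off the work surface, if the arm or the gripper's body presses on something with over 40 N, if the wrist force passes 120 N, or if a joint passes its speed limit or range.

## Working session

There is one attempt and no reset: what is moved stays moved. The work goes in short steps, Python scripts to look and compute and a shell command to move; the robot and the scene stay as the last step left them, time stands still between calls to the robot, and variables do not carry over. Pictures are saved under pics/ and viewed, about 12 in all and at most 16, crops included, and the job is handed in when it is done.

```bash
ls; mkdir -p pics; cat > h.py <<'E'
import numpy as np, cv2
from cell import manip
from scipy.spatial.transform import Rotation as R
def save(c,n,crop=None,s=1):
    p=c["pixels"][:,:,::-1]
    if crop: x0,y0,x1,y1=crop; p=p[y0:y1,x0:x1]
    cv2.imwrite("pics/"+n,cv2.resize(p,None,fx=s,fy=s,interpolation=cv2.INTER_CUBIC))
def shot(n):
    s=manip.read_state(); c=manip.camera(n)
    if n=="wrist":
        T=np.eye(4);T[:3,:3]=R.from_euler('xyz',s["eef_rot"]).as_matrix();T[:3,3]=s["eef_pos"]
        c["E"]=np.linalg.inv(T@np.array(c["hand_eye"]))
    else: c["E"]=np.array(c["extrinsics"])
    return c
def ray(c,u,v):
    xd=np.array([(u-c["cx"])/c["fx"],(v-c["cy"])/c["fy"]]);x=xd.copy()
    for _ in range(20): x=xd/(1+c["k1"]*(x@x))
    Ei=np.linalg.inv(c["E"]); return Ei[:3,3],Ei[:3,:3]@np.array([x[0],x[1],1])
def atz(c,u,v,z):
    o,d=ray(c,u,v); return o+d*(z-o[2])/d[2]
def proj(c,P):
    p=c["E"]@np.append(P,1); x=p[:2]/p[2]; x=x*(1+c["k1"]*(x@x))
    return np.array([x[0]*c["fx"]+c["cx"],x[1]*c["fy"]+c["cy"]])
E
python3 - <<'E'
from h import *
print(manip.read_state())
for n in("top","side"):
    c=shot(n); save(c,n+"0.png"); print(n,np.linalg.inv(c["E"])[:3,3].round())
    for k in ["pycnometer","cap_grip","hood","tray","hex0_mid","disc0","bush","coupon","caliper","mouse","bottle"]:
        try: print(k,[(np.round(d["location"]).tolist(),round(d["conf"],2)) for d in manip.search_frame(c,k)][:7])
        except Exception as e: print(k,e)
E
```

```text
pics
{'clock': 0.0, 'joints': array([-1.33958024e+00,  3.00472532e-01,  1.52156153e+00,  4.17045047e-05,
        1.32071020e+00, -6.66035569e-02]), 'qd': array([-0.00059518,  0.0013045 , -0.0010685 , -0.00045854,  0.00050619,
        0.00010318]), 'effort': array([-6.69790079e-04, -5.31799257e+01, -3.52739882e+01,  7.07957265e-02,
        2.43414275e-02, -1.22065353e-04]), 'eef_pos': array([ 161.33686955, -525.53570813,  204.89381741]), 'eef_rot': array([-3.14044629e+00, -1.16950173e-04,  2.97809231e-01]), 'wrist_force': array([ 0.25321755, -0.2801071 , -0.39848574]), 'moment': array([ 0.02016954,  0.04144578, -0.00090824]), 'finger_gap': 94.09131198563144}
top [ 382. -137. 1171.]
pycnometer [([543.0, 202.0, 99.0], 0.63), ([596.0, -206.0, 30.0], 0.51)]
cap_grip [([550.0, 194.0, 130.0], 0.83), ([558.0, 336.0, 247.0], 0.65)]
hood [([558.0, 333.0, 246.0], 0.55), ([531.0, -206.0, 23.0], 0.37)]
tray [([531.0, -280.0, 6.0], 0.56)]
hex0_mid [([524.0, -282.0, 25.0], 0.5), ([548.0, 201.0, 100.0], 0.38)]
disc0 [([458.0, -110.0, 11.0], 0.67), ([369.0, -124.0, 12.0], 0.6), ([367.0, -234.0, 12.0], 0.52), ([467.0, -213.0, 19.0], 0.44)]
bush [([597.0, -206.0, 30.0], 0.48)]
coupon [([593.0, -276.0, 7.0], 0.61)]
caliper [([790.0, -72.0, 9.0], 0.6)]
mouse [([382.0, -492.0, 34.0], 0.58)]
bottle [([547.0, 188.0, 123.0], 0.24)]
side [ 101. -842. 1087.]
pycnometer [([542.0, 155.0, 99.0], 0.92), ([525.0, -285.0, 4.0], 0.64)]
cap_grip []
hood [([562.0, 357.0, 178.0], 0.62)]
tray [([529.0, -283.0, 2.0], 0.68)]
hex0_mid [([466.0, -285.0, 27.0], 0.29)]
disc0 [([368.0, -238.0, 13.0], 0.71), ([464.0, -217.0, 11.0], 0.52), ([526.0, -338.0, 16.0], 0.52)]
bush [([530.0, -217.0, 14.0], 0.46)]
coupon [([596.0, -274.0, 10.0], 0.51)]
caliper [([786.0, -81.0, 8.0], 0.79)]
mouse [([380.0, -501.0, 30.0], 0.92), ([542.0, 155.0, 101.0], 0.55)]
bottle [([553.0, -536.0, 100.0], 0.79)]
```

View pics/top0.png

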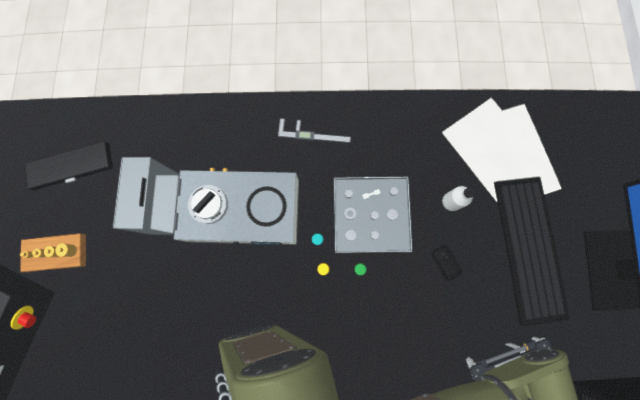

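View pics/side0.png

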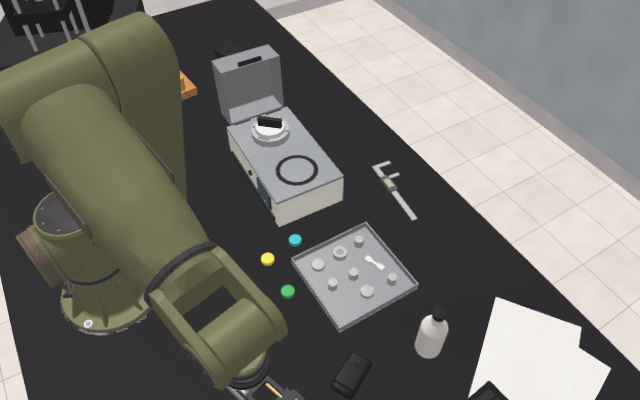

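Top view: the instrument spans (175-298, 170-243), with the cap at (207,204), the black rest ring at (266,206) and the open hood at left. The tray is at (334-411, 178-252). Four small pieces are likely hexes: (349,193), (394,190), (375,215) and (375,235). Discs are at (392,214) and (351,235), the ring at (350,213) and the coupon at (371,194). I'll confirm in an enlarged crop.

```bash
python3 - <<'E'
from h import *
c=shot("top")
p=c["pixels"][:,:,::-1]
a=cv2.resize(p[170:260,325:420],None,fx=6,fy=6,interpolation=cv2.INTER_CUBIC)
cv2.imwrite("pics/crop1.png",a)
for n,u,v in [("h",349,193),("h",394,190),("h",375,215),("h",375,235)]: print(n,u,v,atz(c,u,v,28).round(1))
for n,u,v in [("ring",350,213),("d",392,214),("d",351,235)]: print(n,u,v,atz(c,u,v,18).round(1))
print("rest",atz(c,266.5,206.5,100).round(1),"capgrip",atz(c,207,204,161).round(1))
for u,v in [(298,173),(296,243),(175,238),(181,171)]: print(atz(c,u,v,100).round(1))
E
```

```text
h 349 193 [ 597. -206.   28.]
h 394 190 [ 604.6 -343.5   28. ]
h 375 215 [ 528.6 -282.8   28. ]
h 375 235 [ 468.6 -280.7   28. ]
ring 350 213 [ 536.9 -208.3   18. ]
d 392 214 [ 532.3 -335.8   18. ]
d 351 235 [ 470.2 -209.7   18. ]
rest [547.2  33.5 100. ] capgrip [546.4 185.8 161. ]
[644. -56. 100.]
[443.3 -50.8 100. ]
[459.7 293.2 100. ]
[654.9 287.4 100. ]
```

View pics/crop1.png

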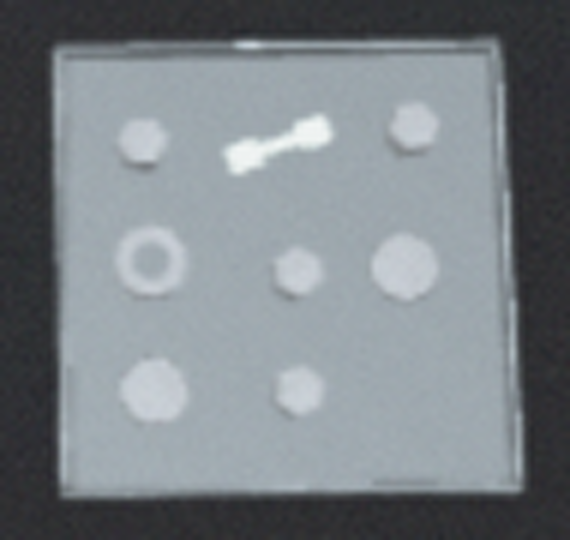

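The crop confirms four hexes: (349,193), (394,190), (375,215) and (375,235). The two discs, the ring and the coupon stay. The cap's grip bar lies at about -48° in yaw. I'm moving over the cap with yaw near 132°, which is the same grasp and keeps joint 6 in range.

```bash
python3 -m crank '[{"offset":[0.1,0.18,0.125],"spin":50},{"offset":[0.1,0.18,0.125],"spin":50},{"offset":[0.1,0.18,0.125],"spin":50},{"offset":[0.1,0.18,0.125],"spin":50},{"offset":[0.1,0.18,0.125],"spin":50},{"offset":[0.1,0.18,0.125],"spin":50},{"offset":[0.1,0.18,0.125],"spin":50},{"offset":[0.1,0.18,0.125],"spin":50}]' 1 20
python3 -m crank '[{"offset":[0.14,0.26,0],"spin":50},{"offset":[0.14,0.26,0],"spin":50},{"offset":[0.14,0.26,0],"spin":50},{"offset":[0.14,0.26,0],"spin":50},{"offset":[0.14,0.26,0],"spin":50},{"offset":[0.14,0.26,0],"spin":50},{"offset":[0.14,0.26,0],"spin":50},{"offset":[0.14,0.26,0],"spin":50}]'
```

```text
clock: 1.92
eef_pos: [262.1, -345.1, 331.6]
eef_rot: [3.139, 0.002, 1.179]
wrist_force: [-0.3, -0.2, 0.0]
finger_gap: 93.8
clock: 2.58
eef_pos: [403.7, -81.0, 330.9]
eef_rot: [3.14, 0.0, 2.059]
wrist_force: [0.2, -1.5, -0.1]
finger_gap: 93.7
```

```bash
python3 -m crank '[{"offset":[0.142,0.25,0],"spin":14},{"offset":[0.142,0.25,0],"spin":14},{"offset":[0.142,0.25,0],"spin":14},{"offset":[0.142,0.25,0],"spin":14},{"offset":[0.142,0.25,0],"spin":14},{"offset":[0.142,0.25,0],"spin":14},{"offset":[0.142,0.25,0],"spin":14},{"offset":[0.142,0.25,0],"spin":14}]'
python3 - <<'E'
from h import *
s=manip.read_state(); print(s["joints"].round(3), s["eef_pos"].round(1))
c=shot("wrist"); save(c,"w1.png"); print("cam",np.linalg.inv(c["E"])[:3,3].round())
for k in ["cap_grip"]:
  for d in manip.search_frame(c,k): print(np.round(d["location"]),d["conf"])
for d in manip.masks_of(c,"cap_grip"):
    m=d["mask"]; print(d["conf"],m.sum())
p=c["pixels"].astype(int); 
E
```

```text
clock: 3.25
eef_pos: [547.6, 172.8, 327.5]
eef_rot: [-3.14, -0.003, 2.301]
wrist_force: [-1.2, 0.0, 0.0]
finger_gap: 93.8
[ 0.241  0.3    1.243  0.002  1.602 -0.489] [547.6 172.8 327.5]
cam [500. 228. 507.]
[549. 200. 134.] 0.93
0.83 3195
```

View pics/w1.png

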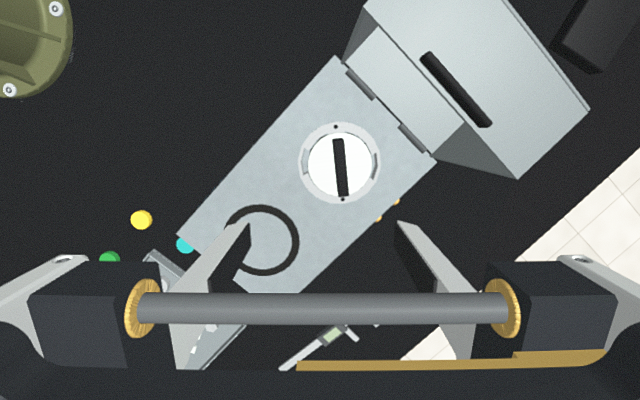

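The wrist view shows the bar from (338,140) to (344,195), pocket dots at (336,127) and (342,200), gates at left and right, and the rest ring around (260,240). Now I'll measure those.

```bash
python3 - <<'E'
from h import *
c=shot("wrist"); g=c["pixels"].max(2)
n,l,st,ce=cv2.connectedComponentsWithStats((g[100:225,290:390]<75).astype(np.uint8))
for i in range(1,n):
    if st[i,4]<3: continue
    u,v=ce[i]+[290,100]; print(st[i],u.round(1),v.round(1),"z122",atz(c,u,v,122).round(1),"z161",atz(c,u,v,161).round(1))
    if st[i,4]>150 and st[i,2]<40:
        ys,xs=np.nonzero(l==i); P=np.array([atz(c,x+290,y+100,161)[:2] for x,y in zip(xs,ys)])
        (ctr,sz,ang)=cv2.minAreaRect(P.astype(np.float32)); w,V=np.linalg.eigh(np.cov(P.T)); print("bar",P.mean(0),ctr,sz,ang,np.degrees(np.arctan2(V[1,1],V[0,1])))
# ring
m=(g<70).astype(np.uint8); m2=np.zeros_like(m); m2[195:285,210:305]=m[195:285,210:305]
n,l,st,ce=cv2.connectedComponentsWithStats(m2)
for i in range(1,n):
    if st[i,4]>300: print("ring",st[i],atz(c,st[i,0]+st[i,2]/2,st[i,1]+st[i,3]/2,100).round(1))
# deck corners
for u,v in [(337,57),(436,159),(177,235)]: print(atz(c,u,v,100).round(1))
# hood top-face edges
E
```

```text
[ 0  0  4  4 10] 291.0 101.0 z122 [454.5 213.9 122. ] z161 [458.9 214.9 161. ]
[94  0  6  6  8] 386.2 102.0 z122 [545.1 293.3 122. ] z161 [540.3 286.3 161. ]
[48 23  2  3  5] 338.4 123.8 z122 [518.1 233.  122. ] z161 [516.1 232.  161. ]
[ 46  36  16  58 585] 343.4 164.1 z122 [558.3 198.9 122. ] z161 [552.3 201.4 161. ]
bar [552.46711676 201.21059693] (553.22705078125, 200.55931091308594) (12.291815757751465, 68.7312240600586) 48.16489028930664 138.341486011581
[55 96  2  2  4] 345.5 196.5 z122 [590.7 168.2 122. ] z161 [581.4 173.8 161. ]
[ 83 108  17  17 134] 383.9 219.1 z122 [653. 180. 122.] z161 [637.4 184.4 161. ]
[  0 114   8  11  50] 292.4 220.5 z122 [559.   93.5 122. ] z161 [552.8 106.6 161. ]
ring [ 210  203   92   82 2108] [545.7  20.8 100. ]
[461.  294.6 100. ]
[653.9 289.7 100. ]
[447.6 -47.6 100. ]
```

```bash
python3 -m crank '[{"offset":[0.0065,0.028,-0.03],"spin":6.5},{"offset":[0.0065,0.028,-0.06],"spin":6.5},{"offset":[0.0065,0.028,-0.09],"spin":6.5},{"offset":[0.0065,0.028,-0.12],"spin":6.5},{"offset":[0.0065,0.028,-0.14],"spin":6.5},{"offset":[0.0065,0.028,-0.14],"spin":6.5},{"offset":[0.0065,0.028,-0.14],"spin":6.5},{"offset":[0.0065,0.028,-0.14],"spin":6.5}]'
python3 - <<'E'
from h import *
s=manip.read_state(); print(s["eef_pos"],s["eef_rot"],s["wrist_force"])
c=shot("wrist"); save(c,"w2.png")
for P in [(554.3,200.6,161),(518.1,233,122),(590.7,168.2,122)]: print(proj(c,P))
E
```

```text
clock: 4.12
eef_pos: [552.9, 194.9, 192.8]
eef_rot: [3.138, 0.001, 2.411]
wrist_force: [2.0, -0.1, 0.4]
finger_gap: 93.9
[552.92973186 194.9396088  192.75856638] [3.13801429e+00 1.47796018e-03 2.41111912e+00] [ 1.99834146 -0.09531853  0.39714036]
[326.85815907 214.4532634 ]
[326.12113664 145.07653249]
[325.96477311 250.96834411]
```

View pics/w2.png

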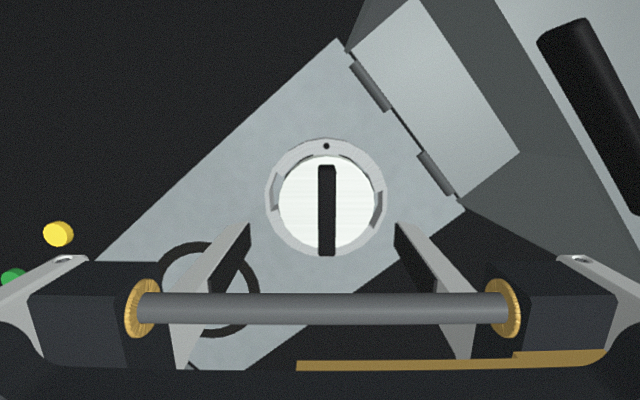

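The bar is centred at (327,212) and the dot is at (326,146), both within 2 px of prediction. I'm descending in steps.

```bash
python3 -m crank '[{"offset":[0.0014,0.0057,-0.015],"spin":0},{"offset":[0.0014,0.0057,-0.03],"spin":0},{"offset":[0.0014,0.0057,-0.03],"spin":0},{"offset":[0.0014,0.0057,-0.03],"spin":0},{"offset":[0.0014,0.0057,-0.03],"spin":0},{"offset":[0.0014,0.0057,-0.03],"spin":0},{"offset":[0.0014,0.0057,-0.03],"spin":0},{"offset":[0.0014,0.0057,-0.03],"spin":0}]'
```

```text
clock: 4.83
eef_pos: [554.6, 200.9, 163.5]
eef_rot: [3.137, 0.002, 2.411]
wrist_force: [-0.1, -0.2, -0.6]
finger_gap: 94.4
```

```bash
python3 -m crank '[{"offset":[0,0,-0.012],"spin":0},{"offset":[0,0,-0.0245],"spin":0},{"offset":[0,0,-0.0245],"spin":0},{"offset":[0,0,-0.0245],"spin":0},{"offset":[0,0,-0.0245],"spin":0},{"offset":[0,0,-0.0245],"spin":0},{"offset":[0,0,-0.0245],"spin":0},{"offset":[0,0,-0.0245],"spin":0}]'
python3 -m crank '[{"offset":[0,0,0],"spin":0},{"offset":[0,0,0],"spin":0},{"offset":[0,0,0],"spin":0},{"offset":[0,0,0],"spin":0},{"offset":[0,0,0],"spin":0},{"offset":[0,0,0],"spin":0},{"offset":[0,0,0],"spin":0},{"offset":[0,0,0],"spin":0}]' 0 50
python3 -m crank '[{"offset":[0,0,0],"spin":0},{"offset":[0,0,0],"spin":0},{"offset":[0,0,0],"spin":0},{"offset":[0,0,0],"spin":0},{"offset":[0,0,0],"spin":0},{"offset":[0,0,0],"spin":0},{"offset":[0,0,0],"spin":0},{"offset":[0,0,0],"spin":0}]'
```

```text
clock: 5.5
eef_pos: [554.7, 200.9, 139.4]
eef_rot: [3.136, 0.003, 2.411]
wrist_force: [-0.5, -0.4, -0.2]
finger_gap: 94.0
clock: 6.17
eef_pos: [554.7, 200.9, 139.4]
eef_rot: [3.136, 0.002, 2.411]
wrist_force: [-0.6, 0.1, 0.0]
finger_gap: 44.2
clock: 6.83
eef_pos: [554.4, 200.5, 139.3]
eef_rot: [3.138, 0.002, 2.411]
wrist_force: [-3.7, -4.1, 2.0]
finger_gap: 13.5
```

Gripped (13.5 mm). Pushing down 5.5 mm.

```bash
python3 -m crank '[{"offset":[0,0,-0.002],"spin":0},{"offset":[0,0,-0.004],"spin":0},{"offset":[0,0,-0.006],"spin":0},{"offset":[0,0,-0.006],"spin":0},{"offset":[0,0,-0.006],"spin":0},{"offset":[0,0,-0.006],"spin":0},{"offset":[0,0,-0.006],"spin":0},{"offset":[0,0,-0.006],"spin":0}]'
```

```text
clock: 7.5
eef_pos: [554.4, 200.5, 134.2]
eef_rot: [3.137, 0.003, 2.411]
wrist_force: [-5.0, -2.7, 9.8]
finger_gap: 13.4
```

```bash
python3 -m crank '[{"offset":[0,0,-0.001],"spin":5},{"offset":[0,0,-0.001],"spin":10},{"offset":[0,0,-0.001],"spin":15},{"offset":[0,0,-0.001],"spin":20},{"offset":[0,0,-0.001],"spin":25},{"offset":[0,0,-0.001],"spin":30},{"offset":[0,0,-0.001],"spin":30},{"offset":[0,0,-0.001],"spin":30}]'
python3 -m crank '[{"offset":[0,0,-0.001],"spin":5},{"offset":[0,0,-0.001],"spin":10},{"offset":[0,0,-0.001],"spin":15},{"offset":[0,0,-0.001],"spin":20},{"offset":[0,0,-0.001],"spin":25},{"offset":[0,0,-0.001],"spin":30},{"offset":[0,0,-0.001],"spin":30},{"offset":[0,0,-0.001],"spin":30}]'; python3 -c "
from cell import manip
print(manip.read_state()['moment'],manip.read_state()['joints'])"
```

```text
clock: 8.17
eef_pos: [555.2, 200.8, 134.7]
eef_rot: [3.136, 0.005, 2.936]
wrist_force: [-2.2, -0.4, 9.1]
finger_gap: 13.2
clock: 8.83
eef_pos: [554.9, 200.0, 134.3]
eef_rot: [3.137, 0.004, -2.823]
wrist_force: [-8.3, -7.1, 10.4]
finger_gap: 13.6
[-1.4057418   1.47963711  0.23290247] [ 0.28160844  0.44960409  1.48706565  0.00520364  1.20128087 -1.6092616 ]
```

```bash
python3 -m crank '[{"offset":[0,0,-0.001],"spin":4},{"offset":[0,0,-0.001],"spin":8},{"offset":[0,0,-0.001],"spin":12},{"offset":[0,0,-0.001],"spin":16},{"offset":[0,0,-0.001],"spin":19.5},{"offset":[0,0,-0.001],"spin":19.5},{"offset":[0,0,-0.001],"spin":19.5},{"offset":[0,0,-0.001],"spin":19.5}]'; python3 -c "
from cell import manip
print(manip.read_state()['moment'])"
```

```text
clock: 9.5
eef_pos: [555.6, 199.7, 134.4]
eef_rot: [3.138, 0.006, -2.483]
wrist_force: [-0.3, -4.0, 7.8]
finger_gap: 13.8
[-0.68781846 -0.10068296 -0.02598112]
```

```bash
python3 -m crank '[{"offset":[0,0,0.004],"spin":0},{"offset":[0,0,0.008],"spin":0},{"offset":[0,0,0.012],"spin":0},{"offset":[0,0,0.016],"spin":0},{"offset":[0,0,0.02],"spin":0},{"offset":[0,0,0.024],"spin":0},{"offset":[0,0,0.024],"spin":0},{"offset":[0,0,0.024],"spin":0}]'; python3 -c "
from cell import manip
print(manip.read_state()['moment'])"
```

```text
clock: 10.17
eef_pos: [555.7, 199.8, 158.6]
eef_rot: [3.138, 0.006, -2.483]
wrist_force: [0.6, 0.4, -3.0]
finger_gap: 13.9
[ 0.06655324 -0.16161907  0.0289712 ]
```

Free, with 3.0 N of cap weight on the wrist. Setting it aside at about (551, 32).

```bash
python3 -m crank '[{"offset":[0,0,0.03],"spin":0},{"offset":[-0.001,-0.02,0.04],"spin":0},{"offset":[-0.002,-0.055,0.04],"spin":0},{"offset":[-0.004,-0.09,0.04],"spin":0},{"offset":[-0.005,-0.125,0.04],"spin":0},{"offset":[-0.005,-0.155,0.04],"spin":0},{"offset":[-0.005,-0.168,0.03],"spin":0},{"offset":[-0.005,-0.168,0.02],"spin":0}]'
python3 -m crank '[{"offset":[0,0,-0.01],"spin":0},{"offset":[0,0,-0.02],"spin":0},{"offset":[0,0,-0.03],"spin":0},{"offset":[0,0,-0.035],"spin":0},{"offset":[0,0,-0.035],"spin":0},{"offset":[0,0,-0.035],"spin":0},{"offset":[0,0,-0.035],"spin":0},{"offset":[0,0,-0.035],"spin":0}]'
```

```text
clock: 10.83
eef_pos: [550.8, 29.6, 178.1]
eef_rot: [3.139, 0.007, -2.486]
wrist_force: [0.8, 0.6, -2.8]
finger_gap: 13.7
clock: 11.5
eef_pos: [551.1, 29.7, 143.7]
eef_rot: [3.14, 0.007, -2.486]
wrist_force: [0.1, 0.2, -2.2]
finger_gap: 13.6
```

```bash
python3 -m crank '[{"offset":[0,0,-0.005],"spin":0},{"offset":[0,0,-0.01],"spin":0},{"offset":[0,0,-0.0135],"spin":0},{"offset":[0,0,-0.015],"spin":0},{"offset":[0,0,-0.0155],"spin":0},{"offset":[0,0,-0.0155],"spin":0},{"offset":[0,0,-0.0155],"spin":0},{"offset":[0,0,-0.0155],"spin":0}]'
```

```text
clock: 12.17
eef_pos: [551.2, 29.7, 128.4]
eef_rot: [3.14, 0.008, -2.486]
wrist_force: [0.8, -0.7, -2.6]
finger_gap: 13.2
```

```bash
python3 -m crank '[{"offset":[0,0,-0.001],"spin":0},{"offset":[0,0,-0.001],"spin":0},{"offset":[0,0,-0.001],"spin":0},{"offset":[0,0,-0.0015],"spin":0},{"offset":[0,0,-0.0015],"spin":0},{"offset":[0,0,-0.0015],"spin":0},{"offset":[0,0,-0.0015],"spin":0},{"offset":[0,0,-0.0015],"spin":0}]'
```

```text
clock: 12.83
eef_pos: [551.2, 29.7, 126.9]
eef_rot: [3.14, 0.008, -2.486]
wrist_force: [0.3, 0.7, -2.3]
finger_gap: 13.7
```

```bash
python3 -m crank '[{"offset":[0,0,-0.0005],"spin":0},{"offset":[0,0,-0.001],"spin":0},{"offset":[0,0,-0.0015],"spin":0},{"offset":[0,0,-0.002],"spin":0},{"offset":[0,0,-0.002],"spin":0},{"offset":[0,0,-0.002],"spin":0},{"offset":[0,0,-0.002],"spin":0},{"offset":[0,0,-0.002],"spin":0}]'
```

```text
clock: 13.5
eef_pos: [551.3, 29.7, 125.8]
eef_rot: [3.14, 0.008, -2.486]
wrist_force: [-4.1, -0.2, 7.9]
finger_gap: 13.5
```

Contact at about z 126. Releasing and moving to view the tray.

```bash
python3 -m crank '[{"offset":[0,0,0],"spin":0},{"offset":[0,0,0],"spin":0},{"offset":[0,0,0],"spin":0},{"offset":[0,0,0.01],"spin":0},{"offset":[0,0,0.03],"spin":0},{"offset":[0,0,0.06],"spin":0},{"offset":[0,0,0.1],"spin":0},{"offset":[0,0,0.14],"spin":0}]' 1
python3 -m crank '[{"offset":[0,-0.19,0.06],"spin":-56},{"offset":[0,-0.19,0.06],"spin":-56},{"offset":[0,-0.19,0.06],"spin":-56},{"offset":[0,-0.19,0.06],"spin":-56},{"offset":[0,-0.19,0.06],"spin":-56},{"offset":[0,-0.19,0.06],"spin":-56},{"offset":[0,-0.19,0.06],"spin":-56},{"offset":[0,-0.19,0.06],"spin":-56}]'
python3 -m crank '[{"offset":[-0.01,-0.19,0],"spin":-50},{"offset":[-0.01,-0.19,0],"spin":-50},{"offset":[-0.01,-0.19,0],"spin":-50},{"offset":[-0.01,-0.19,0],"spin":-50},{"offset":[-0.01,-0.19,0],"spin":-50},{"offset":[-0.01,-0.19,0],"spin":-50},{"offset":[-0.01,-0.19,0],"spin":-50},{"offset":[-0.01,-0.19,0],"spin":-50}]'
python3 -m crank '[{"offset":[0,0,0],"spin":-22},{"offset":[0,0,0],"spin":-22},{"offset":[0,0,0],"spin":-22},{"offset":[0,0,0],"spin":-22},{"offset":[0,0,0],"spin":-22},{"offset":[0,0,0],"spin":-22},{"offset":[0,0,0],"spin":-22},{"offset":[0,0,0],"spin":-22}]'
cat >> h.py <<'E'
def hexes(c,name="hex0_mid"):
    out=[]
    for d in manip.masks_of(c,name):
        m=d["mask"].astype(np.uint8); ys,xs=np.nonzero(m)
        out.append((d["conf"],xs.mean().round(1),ys.mean().round(1),int(m.sum()),atz(c,xs.mean(),ys.mean(),24).round(1)[:2]))
    return out
E
python3 - <<'E'
from h import *
print(manip.read_state()["eef_pos"],manip.read_state()["joints"])
c=shot("wrist"); save(c,"w3.png")
for h in hexes(c): print(h)
for P in [(597,-206,28),(604.6,-343.5,28),(528.6,-282.8,28),(468.6,-280.7,28)]: print(proj(c,P))
E
```

```text
clock: 14.17
eef_pos: [550.7, 29.7, 267.9]
eef_rot: [3.14, 0.007, -2.486]
wrist_force: [0.8, -0.4, 1.0]
finger_gap: 63.4
clock: 14.83
eef_pos: [550.5, -160.9, 328.6]
eef_rot: [3.14, 0.008, 2.812]
wrist_force: [0.0, -0.1, -0.5]
finger_gap: 94.2
clock: 15.5
eef_pos: [540.3, -351.4, 329.0]
eef_rot: [3.14, 0.008, 1.932]
wrist_force: [-0.1, 0.2, 0.2]
finger_gap: 93.7
clock: 16.17
eef_pos: [540.3, -351.3, 329.1]
eef_rot: [3.14, 0.008, 1.551]
wrist_force: [-0.6, 0.3, 0.2]
finger_gap: 94.3
[ 540.27809669 -351.34058134  329.06854641] [-0.63112192  0.47102855  1.00753591 -0.00544767  1.65695645 -0.61210646]
(0.43, np.float64(313.2), np.float64(119.9), 151, array([ 529. , -281.4]))
[356.39890997  68.40408283]
[360.30658036 158.0470399 ]
[312.95469666 120.89917818]
[275.17335826 120.36697048]
```

View pics/w3.png

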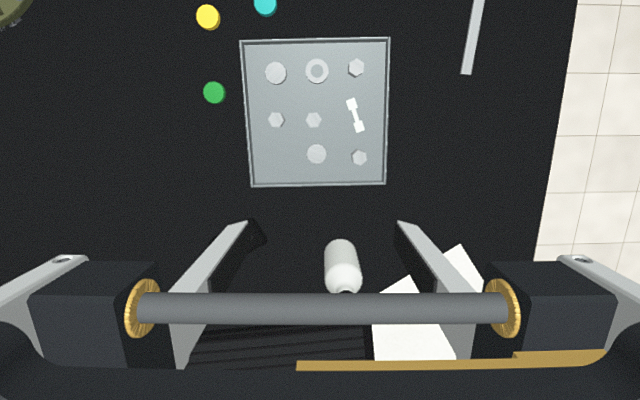

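The tray view shows hexes at (357,67), (276,120), (313,120) and (360,157), matching the projected positions. Now fitting hexagon orientations numerically.

```bash
cat >> h.py <<'E'
from scipy.optimize import minimize
S=4
def poly(c,x,y,th,z,r):
    a=th+np.pi/6+np.arange(6)*np.pi/3   # flats face th
    return np.array([proj(c,(x+r*np.cos(t),y+r*np.sin(t),z)) for t in a])
def fit(c,x,y,ztop=28,h=24):
    g=cv2.GaussianBlur(c["pixels"].mean(2).astype(np.float32),(0,0),.6)
    u,v=proj(c,(x,y,ztop)).astype(int); W=22
    y0=max(v-W,0);x0=max(u-W,0)
    G=cv2.resize(g[y0:v+W,x0:u+W],None,fx=S,fy=S,interpolation=cv2.INTER_CUBIC)
    def fm(P): 
        m=np.zeros(G.shape,np.uint8); cv2.fillPoly(m,[np.round(((P-[x0,y0]+.5)*S-.5)*16).astype(np.int32)],1,shift=4); return m>0
    def sc(x,y,t):
        a=fm(poly(c,x,y,t,ztop,12.1)); b=fm(poly(c,x,y,t,ztop,15.2))&~fm(poly(c,x,y,t,ztop,13.2))
        return G[a].mean()-G[b].mean()-1.0*G[a].std()
    best=None
    for t in np.radians(np.arange(-30,30,5)):
        r=minimize(lambda p:-sc(x+p[0],y+p[1],p[2]/10),[0,0,t*10],method="Nelder-Mead",options=dict(initial_simplex=[[0,0,t*10],[4,0,t*10],[0,4,t*10],[2,2,t*10+1]],maxiter=120))
        if best is None or r.fun<best[0]: best=(r.fun,x+r.x[0],y+r.x[1],r.x[2]/10)
    return best
def overlay(c,fits,n,crop,s):
    x0,y0,x1,y1=crop; im=cv2.resize(c["pixels"][y0:y1,x0:x1,::-1],None,fx=s,fy=s,interpolation=cv2.INTER_CUBIC)
    for f in fits:
        cv2.polylines(im,[np.round((poly(c,f[1],f[2],f[3],28,12.7)-[x0,y0]+.5)*s).astype(np.int32)],True,(0,0,255),1)
    cv2.imwrite("pics/"+n,im)
E
python3 - <<'E'
from h import *
c=shot("wrist"); F=[]
for x,y in [(597,-206),(604.6,-343.5),(528.6,-282),(468.6,-281)]:
    f=fit(c,x,y); F.append(f); print(round(f[0],1),round(f[1],1),round(f[2],1),"flat deg",round(np.degrees(f[3])%60,1))
overlay(c,F,"ov.png",(245,45,385,180),5)
E
```

```text
-43.8 596.6 -203.4 flat deg 1.0
-33.7 602.7 -342.3 flat deg 10.3
-27.1 528.8 -280.4 flat deg 33.9
-35.7 468.6 -279.2 flat deg 25.6
```

View pics/ov.png

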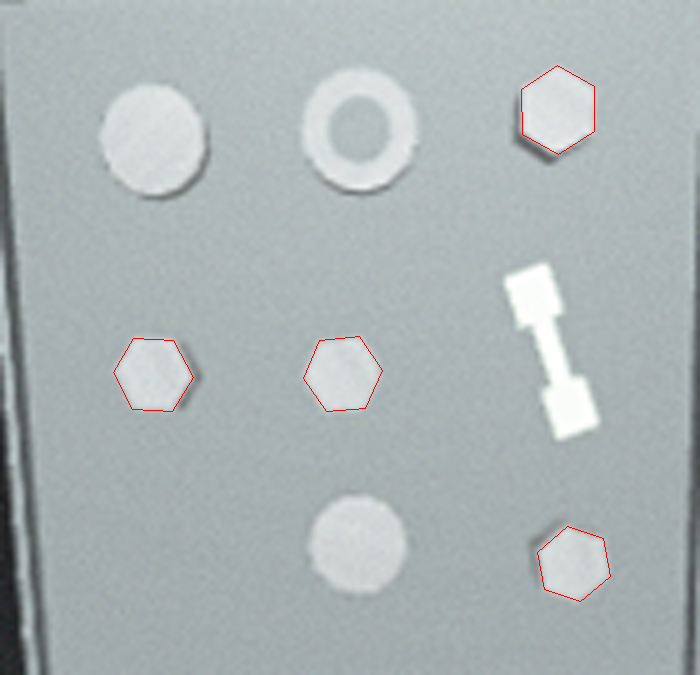

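The fits look right. Picking A (596.6, -203.4) at yaw 91°.

```bash
python3 -m crank '[{"offset":[0.056,0.147,-0.1],"spin":2},{"offset":[0.056,0.147,-0.1],"spin":2},{"offset":[0.056,0.147,-0.1],"spin":2},{"offset":[0.056,0.147,-0.1],"spin":2},{"offset":[0.056,0.147,-0.15],"spin":2},{"offset":[0.056,0.147,-0.19],"spin":2},{"offset":[0.056,0.147,-0.23],"spin":2},{"offset":[0.056,0.147,-0.25],"spin":2}]' 0.45 25
python3 -m crank '[{"offset":[0,0,-0.01],"spin":0},{"offset":[0,0,-0.02],"spin":0},{"offset":[0,0,-0.03],"spin":0},{"offset":[0,0,-0.035],"spin":0},{"offset":[0,0,-0.035],"spin":0},{"offset":[0,0,-0.035],"spin":0},{"offset":[0,0,-0.035],"spin":0},{"offset":[0,0,-0.035],"spin":0}]'
```

```text
clock: 16.98
eef_pos: [595.9, -203.5, 76.7]
eef_rot: [3.14, 0.008, 1.586]
wrist_force: [0.7, -0.2, -0.3]
finger_gap: 44.6
clock: 17.65
eef_pos: [596.4, -203.7, 42.8]
eef_rot: [3.139, 0.008, 1.586]
wrist_force: [0.3, -0.3, -0.1]
finger_gap: 42.6
```

```bash
python3 -m crank '[{"offset":[0,0,-0.012],"spin":0},{"offset":[0,0,-0.024],"spin":0},{"offset":[0,0,-0.034],"spin":0},{"offset":[0,0,-0.034],"spin":0},{"offset":[0,0,-0.034],"spin":0},{"offset":[0,0,-0.034],"spin":0},{"offset":[0,0,-0.034],"spin":0},{"offset":[0,0,-0.034],"spin":0}]'
python3 -m crank '[{"offset":[0,0,0],"spin":0},{"offset":[0,0,0],"spin":0},{"offset":[0,0,0],"spin":0},{"offset":[0,0,0],"spin":0},{"offset":[0,0,0],"spin":0},{"offset":[0,0,0],"spin":0},{"offset":[0,0,0],"spin":0},{"offset":[0,0,0],"spin":0}]' 0 30
python3 -m crank '[{"offset":[0,0,0.03],"spin":0},{"offset":[0,0,0.06],"spin":0},{"offset":[0,0,0.09],"spin":0},{"offset":[0,0,0.12],"spin":0},{"offset":[0,0,0.15],"spin":0},{"offset":[0,0,0.18],"spin":0},{"offset":[0,0,0.18],"spin":0},{"offset":[0,0,0.18],"spin":0}]'
```

```text
clock: 18.32
eef_pos: [596.6, -203.8, 9.2]
eef_rot: [3.138, 0.008, 1.586]
wrist_force: [-0.1, 0.5, -0.8]
finger_gap: 42.2
clock: 18.98
eef_pos: [596.6, -203.9, 9.4]
eef_rot: [3.138, 0.009, 1.586]
wrist_force: [-0.9, 0.3, 3.6]
finger_gap: 21.6
clock: 19.65
eef_pos: [597.1, -204.0, 190.7]
eef_rot: [3.136, 0.01, 1.586]
wrist_force: [0.3, 0.2, -1.6]
finger_gap: 21.6
```

```bash
python3 -m crank '[{"offset":[-0.021,0.2,0.005],"spin":0},{"offset":[-0.021,0.2,0.005],"spin":0},{"offset":[-0.021,0.2,0.005],"spin":0},{"offset":[-0.021,0.2,0.005],"spin":0},{"offset":[-0.021,0.2,0.005],"spin":0},{"offset":[-0.021,0.2,0.005],"spin":0},{"offset":[-0.021,0.2,0.005],"spin":0},{"offset":[-0.021,0.2,0.005],"spin":0}]'
python3 -m crank '[{"offset":[-0.0215,0.198,0],"spin":0},{"offset":[-0.0215,0.198,0],"spin":0},{"offset":[-0.0215,0.198,0],"spin":0},{"offset":[-0.0215,0.198,0],"spin":0},{"offset":[-0.0215,0.198,0],"spin":0},{"offset":[-0.0215,0.198,0],"spin":0},{"offset":[-0.0215,0.198,0],"spin":0},{"offset":[-0.0215,0.198,0],"spin":0}]'
```

```text
clock: 20.32
eef_pos: [575.8, -4.3, 194.5]
eef_rot: [3.137, 0.01, 1.587]
wrist_force: [0.4, -0.5, -0.5]
finger_gap: 21.8
clock: 20.98
eef_pos: [554.6, 192.2, 193.8]
eef_rot: [3.138, 0.01, 1.585]
wrist_force: [-0.6, -0.1, -0.5]
finger_gap: 21.8
```

```bash
python3 -m crank '[{"offset":[0,0.001,-0.03],"spin":0},{"offset":[0,0.001,-0.055],"spin":0},{"offset":[0,0.001,-0.075],"spin":0},{"offset":[0,0.001,-0.09],"spin":0},{"offset":[0,0.001,-0.105],"spin":0},{"offset":[0,0.001,-0.122],"spin":0},{"offset":[0,0.001,-0.122],"spin":0},{"offset":[0,0.001,-0.122],"spin":0}]'
```

```text
clock: 21.65
eef_pos: [554.7, 191.6, 71.5]
eef_rot: [3.14, 0.011, 1.583]
wrist_force: [-0.5, 0.7, -0.1]
finger_gap: 21.5
```

```bash
python3 -m crank '[{"offset":[0,0.001,0],"spin":0},{"offset":[0,0.001,0],"spin":0},{"offset":[0,0.001,0],"spin":0},{"offset":[0,0.001,0.01],"spin":0},{"offset":[0,0.001,0.04],"spin":0},{"offset":[0,0.001,0.075],"spin":0},{"offset":[0,0.001,0.11],"spin":0},{"offset":[0,0.001,0.14],"spin":0}]' 0.28
python3 - <<'E'
from h import *
c=shot("wrist"); save(c,"w4.png",(220,40,460,240),3)
E
```

```text
clock: 22.32
eef_pos: [554.9, 192.7, 215.4]
eef_rot: [3.137, 0.01, 1.583]
wrist_force: [0.6, -1.0, -0.4]
finger_gap: 26.3
```

View pics/w4.png

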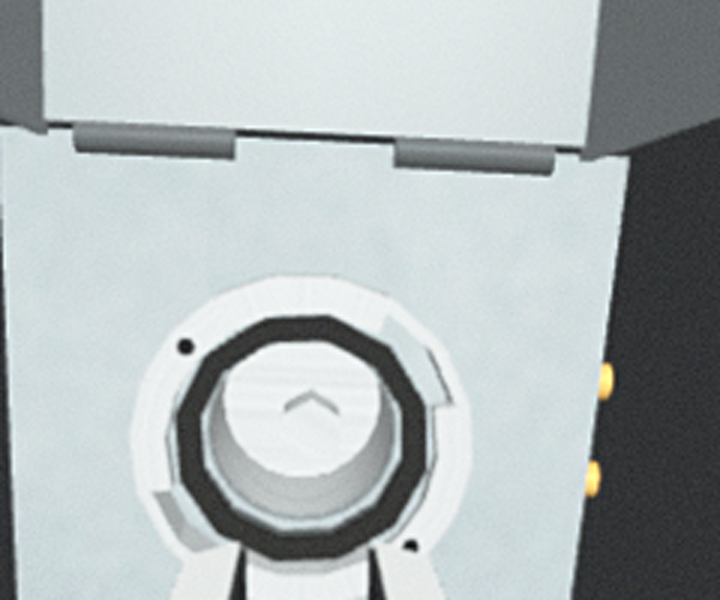

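A is in the chamber, with its top edge faintly visible inside the bore. Checking the remaining three hex positions from the top camera before going back.

```bash
cat >> h.py <<'E'
def blobs(c):
    # bright pieces on tray floor, from top camera
    g=c["pixels"].mean(2).astype(np.uint8)[183:248,339:407]; g=cv2.resize(g,None,fx=4,fy=4,interpolation=cv2.INTER_CUBIC)
    d=g.astype(int)-cv2.medianBlur(g,101).astype(int)
    n,l,st,ce=cv2.connectedComponentsWithStats((d>12).astype(np.uint8))
    for i in range(1,n):
        if st[i,4]>150:
            u,v=(ce[i]+.5)/4-.5+[339,183]; print(st[i,4],u.round(1),v.round(1),atz(c,u,v,28).round(1)[:2])
E
python3 - <<'E'
from h import *
c=shot("top"); blobs(c)
E
python3 -m crank '[{"offset":[-0.043,-0.236,0],"spin":-20},{"offset":[-0.043,-0.236,0],"spin":-20},{"offset":[-0.043,-0.236,0],"spin":-20},{"offset":[-0.043,-0.236,0],"spin":-20},{"offset":[-0.043,-0.236,0],"spin":-20},{"offset":[-0.043,-0.236,0],"spin":-20},{"offset":[-0.043,-0.236,0],"spin":-20},{"offset":[-0.043,-0.236,0],"spin":-20}]' 0.45
```

```text
745 393.7 190.3 [ 603.7 -342.6]
1524 370.9 193.6 [ 594.4 -272.7]
1323 349.8 212.7 [ 536.5 -207.1]
1492 392.0 213.9 [ 531.4 -334.3]
769 374.5 214.6 [ 529.9 -281.3]
1472 350.4 234.7 [ 470.5 -207.3]
802 384.6 236.0 [ 465.2 -309.2]
clock: 23.08
eef_pos: [513.2, -44.0, 218.7]
eef_rot: [3.13, 0.008, 1.232]
wrist_force: [-0.8, -0.1, -0.3]
finger_gap: 42.3
```

Hex D has been knocked to about (465, -309). I'm going to a viewpoint behind C and D to refit their positions and orientations.

```bash
python3 -m crank '[{"offset":[-0.063,-0.33,0.04],"spin":-6.7},{"offset":[-0.063,-0.33,0.04],"spin":-6.7},{"offset":[-0.063,-0.33,0.04],"spin":-6.7},{"offset":[-0.063,-0.33,0.04],"spin":-6.7},{"offset":[-0.063,-0.33,0.04],"spin":-6.7},{"offset":[-0.063,-0.33,0.04],"spin":-6.7},{"offset":[-0.063,-0.33,0.04],"spin":-6.7},{"offset":[-0.063,-0.33,0.04],"spin":-6.7}]'
python3 -m crank '[{"offset":[0,0,0],"spin":0},{"offset":[0,0,0],"spin":0},{"offset":[0,0,0],"spin":0},{"offset":[0,0,0],"spin":0},{"offset":[0,0,0],"spin":0},{"offset":[0,0,0],"spin":0},{"offset":[0,0,0],"spin":0},{"offset":[0,0,0],"spin":0}]'
python3 - <<'E'
from h import *
c=shot("wrist"); F=[]
for x,y in [(603,-342),(529,-280),(465,-308)]:
    print(proj(c,(x,y,28)).round())
    try: f=fit(c,x,y); F.append(f); print(round(f[0],1),round(f[1],1),round(f[2],1),"flat deg",round(np.degrees(f[3])%60,1))
    except Exception as e: print(e)
overlay(c,F,"ov2.png",(230,20,430,190),4)
E
```

```text
clock: 23.75
eef_pos: [451.6, -368.7, 258.3]
eef_rot: [3.129, 0.008, 1.116]
wrist_force: [1.8, -0.3, 0.2]
finger_gap: 42.0
clock: 24.42
eef_pos: [451.8, -368.3, 258.4]
eef_rot: [3.129, 0.008, 1.117]
wrist_force: [-0.4, 0.6, -0.1]
finger_gap: 42.5
[412. 106.]
-37.9 602.6 -342.3 flat deg 10.8
[343.  87.]
-34.0 529.4 -280.6 flat deg 33.0
[309. 128.]
-26.6 464.1 -308.4 flat deg 22.9
```

View pics/ov2.png

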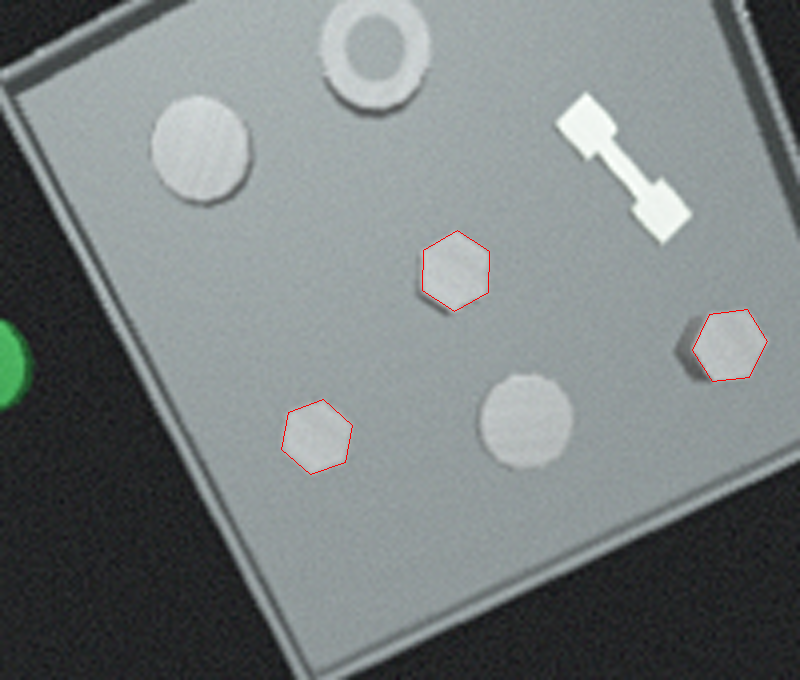

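The fit on D (crop pixel (317,437)) is good: (464, -308), yaw 53°. Picking it.

```bash
python3 -m crank '[{"offset":[0.0123,0.06,-0.03],"spin":-11},{"offset":[0.0123,0.06,-0.06],"spin":-11},{"offset":[0.0123,0.06,-0.1],"spin":-11},{"offset":[0.0123,0.06,-0.14],"spin":-11},{"offset":[0.0123,0.06,-0.17],"spin":-11},{"offset":[0.0123,0.06,-0.2],"spin":-11},{"offset":[0.0123,0.06,-0.213],"spin":-11},{"offset":[0.0123,0.06,-0.213],"spin":-11}]'
python3 -m crank '[{"offset":[0,0,-0.01],"spin":0},{"offset":[0,0,-0.02],"spin":0},{"offset":[0,0,-0.03],"spin":0},{"offset":[0,0,-0.037],"spin":0},{"offset":[0,0,-0.037],"spin":0},{"offset":[0,0,-0.037],"spin":0},{"offset":[0,0,-0.037],"spin":0},{"offset":[0,0,-0.037],"spin":0}]'
```

```text
clock: 25.13
eef_pos: [462.6, -307.3, 42.2]
eef_rot: [3.135, 0.008, 0.925]
wrist_force: [-0.3, 0.0, -0.5]
finger_gap: 42.3
clock: 25.8
eef_pos: [462.7, -307.4, 5.3]
eef_rot: [3.134, 0.008, 0.925]
wrist_force: [-0.2, -0.0, 0.1]
finger_gap: 42.5
```

```bash
python3 -m crank '[{"offset":[0,0,0],"spin":0},{"offset":[0,0,0],"spin":0},{"offset":[0,0,0],"spin":0},{"offset":[0,0,0],"spin":0},{"offset":[0,0,0],"spin":0},{"offset":[0,0,0],"spin":0},{"offset":[0,0,0],"spin":0},{"offset":[0,0,0],"spin":0}]' 0 30
```

```text
clock: 26.47
eef_pos: [462.8, -307.5, 5.4]
eef_rot: [3.134, 0.008, 0.925]
wrist_force: [0.6, -0.3, 1.3]
finger_gap: 22.1
```

```bash
python3 -m crank '[{"offset":[0,0,0.03],"spin":0},{"offset":[0,0,0.06],"spin":0},{"offset":[0,0,0.095],"spin":0},{"offset":[0,0.02,0.13],"spin":0},{"offset":[0.01,0.05,0.16],"spin":0},{"offset":[0.02,0.08,0.19],"spin":0},{"offset":[0.024,0.11,0.19],"spin":0},{"offset":[0.024,0.12,0.19],"spin":0}]'
python3 -m crank '[{"offset":[0.036,0.2,0],"spin":0},{"offset":[0.036,0.2,0],"spin":0},{"offset":[0.036,0.2,0],"spin":0},{"offset":[0.036,0.2,0],"spin":0},{"offset":[0.036,0.2,0],"spin":0},{"offset":[0.036,0.2,0],"spin":0},{"offset":[0.036,0.2,0],"spin":0},{"offset":[0.036,0.2,0],"spin":0}]'
python3 -m crank '[{"offset":[0.0365,0.194,0],"spin":0},{"offset":[0.0365,0.194,0],"spin":0},{"offset":[0.0365,0.194,0],"spin":0},{"offset":[0.0365,0.194,0],"spin":0},{"offset":[0.0365,0.194,0],"spin":0},{"offset":[0.0365,0.194,0],"spin":0},{"offset":[0.0365,0.194,0],"spin":0},{"offset":[0.0365,0.194,0],"spin":0}]'
```

```text
clock: 27.13
eef_pos: [487.8, -184.5, 197.2]
eef_rot: [3.131, 0.007, 0.927]
wrist_force: [-0.8, 0.7, -1.1]
finger_gap: 22.0
clock: 27.8
eef_pos: [523.4, 15.0, 196.6]
eef_rot: [3.132, 0.008, 0.927]
wrist_force: [-0.3, -0.2, -0.9]
finger_gap: 21.3
clock: 28.47
eef_pos: [560.1, 207.2, 196.2]
eef_rot: [3.132, 0.008, 0.926]
wrist_force: [0.6, -0.7, -0.8]
finger_gap: 21.9
```

```bash
python3 -m crank '[{"offset":[-0.001,-0.001,-0.03],"spin":0},{"offset":[-0.001,-0.001,-0.055],"spin":0},{"offset":[-0.001,-0.001,-0.075],"spin":0},{"offset":[-0.001,-0.001,-0.09],"spin":0},{"offset":[-0.001,-0.001,-0.105],"spin":0},{"offset":[-0.001,-0.001,-0.122],"spin":0},{"offset":[-0.001,-0.001,-0.122],"spin":0},{"offset":[-0.001,-0.001,-0.122],"spin":0}]'
python3 -m crank '[{"offset":[0,0,0],"spin":0},{"offset":[0,0,0],"spin":0},{"offset":[0,0,0],"spin":0},{"offset":[0,0,0.01],"spin":0},{"offset":[0,0,0.04],"spin":0},{"offset":[0,0,0.075],"spin":0},{"offset":[0,0,0.11],"spin":0},{"offset":[0,0,0.14],"spin":0}]' 0.28
python3 -m crank '[{"offset":[-0.02,-0.2,0.01],"spin":5},{"offset":[-0.02,-0.2,0.01],"spin":5},{"offset":[-0.02,-0.2,0.01],"spin":5},{"offset":[-0.02,-0.2,0.01],"spin":5},{"offset":[-0.02,-0.2,0.01],"spin":5},{"offset":[-0.02,-0.2,0.01],"spin":5},{"offset":[-0.02,-0.2,0.01],"spin":5},{"offset":[-0.02,-0.2,0.01],"spin":5}]' 0.45
python3 - <<'E'
from h import *
c=shot("top"); blobs(c); print(manip.read_state()["eef_rot"])
E
```

```text
clock: 29.13
eef_pos: [559.1, 204.6, 74.2]
eef_rot: [3.133, 0.009, 0.924]
wrist_force: [0.4, -0.7, -1.1]
finger_gap: 22.2
clock: 29.8
eef_pos: [559.3, 204.6, 218.1]
eef_rot: [3.131, 0.007, 0.924]
wrist_force: [0.8, -0.5, 1.6]
finger_gap: 26.7
clock: 30.47
eef_pos: [539.5, 5.0, 228.9]
eef_rot: [3.13, 0.006, 1.011]
wrist_force: [0.7, 0.2, 0.2]
finger_gap: 42.6
751 393.7 190.3 [ 603.7 -342.6]
1528 370.9 193.6 [ 594.3 -272.5]
1330 349.9 212.7 [ 536.5 -207.2]
1470 392.0 213.9 [ 531.3 -334.2]
778 374.5 214.6 [ 529.9 -281.3]
1492 350.4 234.6 [ 470.5 -207.3]
[3.13047361 0.00658175 1.01174131]
```

```bash
python3 -m crank '[{"offset":[-0.0102,-0.2856,-0.02],"spin":5.5},{"offset":[-0.0102,-0.2856,-0.02],"spin":5.5},{"offset":[-0.0102,-0.2856,-0.02],"spin":5.5},{"offset":[-0.0102,-0.2856,-0.02],"spin":5.5},{"offset":[-0.0102,-0.2856,-0.02],"spin":5.5},{"offset":[-0.0102,-0.2856,-0.06],"spin":5.5},{"offset":[-0.0102,-0.2856,-0.1],"spin":5.5},{"offset":[-0.0102,-0.2856,-0.13],"spin":5.5}]'
python3 -m crank '[{"offset":[0,0,-0.02],"spin":0},{"offset":[0,0,-0.04],"spin":0},{"offset":[0,0,-0.05],"spin":0},{"offset":[0,0,-0.05],"spin":0},{"offset":[0,0,-0.05],"spin":0},{"offset":[0,0,-0.05],"spin":0},{"offset":[0,0,-0.05],"spin":0},{"offset":[0,0,-0.05],"spin":0}]'
```

```text
clock: 31.18
eef_pos: [530.5, -275.9, 118.1]
eef_rot: [3.127, 0.007, 1.107]
wrist_force: [2.0, -0.1, 0.1]
finger_gap: 42.3
clock: 31.85
eef_pos: [531.0, -275.9, 69.3]
eef_rot: [3.125, 0.007, 1.108]
wrist_force: [-0.2, 0.3, -0.2]
finger_gap: 42.5
```

```bash
python3 -m crank '[{"offset":[-0.0018,-0.0047,-0.01],"spin":0},{"offset":[-0.0018,-0.0047,-0.025],"spin":0},{"offset":[-0.0018,-0.0047,-0.04],"spin":0},{"offset":[-0.0018,-0.0047,-0.055],"spin":0},{"offset":[-0.0018,-0.0047,-0.062],"spin":0},{"offset":[-0.0018,-0.0047,-0.062],"spin":0},{"offset":[-0.0018,-0.0047,-0.062],"spin":0},{"offset":[-0.0018,-0.0047,-0.062],"spin":0}]'
python3 -m crank '[{"offset":[0,0,0],"spin":0},{"offset":[0,0,0],"spin":0},{"offset":[0,0,0],"spin":0},{"offset":[0,0,0],"spin":0},{"offset":[0,0,0],"spin":0},{"offset":[0,0,0],"spin":0},{"offset":[0,0,0],"spin":0},{"offset":[0,0,0],"spin":0}]' 0 30
python3 -m crank '[{"offset":[0,0,0.03],"spin":0},{"offset":[0,0,0.06],"spin":0},{"offset":[0,0,0.095],"spin":0},{"offset":[0,0.02,0.13],"spin":0},{"offset":[0,0.05,0.16],"spin":0},{"offset":[0,0.08,0.19],"spin":0},{"offset":[0.005,0.11,0.19],"spin":0},{"offset":[0.005,0.12,0.19],"spin":0}]'
```

```text
clock: 32.52
eef_pos: [529.5, -280.9, 8.1]
eef_rot: [3.124, 0.007, 1.108]
wrist_force: [-0.1, -0.4, -0.1]
finger_gap: 42.2
clock: 33.18
eef_pos: [529.6, -281.0, 8.5]
eef_rot: [3.124, 0.007, 1.108]
wrist_force: [-2.0, 0.9, 6.0]
finger_gap: 21.9
clock: 33.85
eef_pos: [535.5, -158.0, 200.4]
eef_rot: [3.12, 0.006, 1.11]
wrist_force: [0.8, 1.0, -0.4]
finger_gap: 21.8
```

```bash
python3 -m crank '[{"offset":[0.01,0.19,0],"spin":0},{"offset":[0.01,0.19,0],"spin":0},{"offset":[0.01,0.19,0],"spin":0},{"offset":[0.01,0.19,0],"spin":0},{"offset":[0.01,0.19,0],"spin":0},{"offset":[0.01,0.19,0],"spin":0},{"offset":[0.01,0.19,0],"spin":0},{"offset":[0.01,0.19,0],"spin":0}]'
python3 -m crank '[{"offset":[0.006,0.165,0],"spin":0},{"offset":[0.006,0.165,0],"spin":0},{"offset":[0.006,0.165,0],"spin":0},{"offset":[0.006,0.165,0],"spin":0},{"offset":[0.006,0.165,0],"spin":0},{"offset":[0.006,0.165,0],"spin":0},{"offset":[0.006,0.165,0],"spin":0},{"offset":[0.006,0.165,0],"spin":0}]'
python3 - <<'E'
from h import *
c=shot("wrist"); save(c,"w5.png",(220,40,460,240),3)
E
```

```text
clock: 34.52
eef_pos: [545.4, 31.4, 199.8]
eef_rot: [3.121, 0.007, 1.11]
wrist_force: [0.1, -0.1, -1.6]
finger_gap: 21.5
clock: 35.18
eef_pos: [551.7, 194.5, 199.7]
eef_rot: [3.121, 0.007, 1.108]
wrist_force: [-0.1, -0.4, -0.6]
finger_gap: 21.4
```

View pics/w5.png

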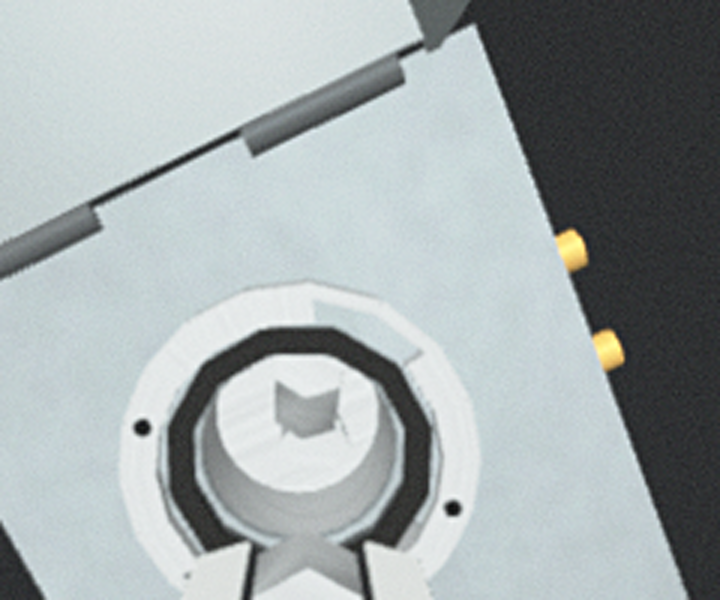

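Only low contrast is visible inside, but two pieces are in and nothing stands proud. Lowering C slightly toward the free side.

```bash
python3 -m crank '[{"offset":[0,0.007,-0.03],"spin":0},{"offset":[0,0.007,-0.055],"spin":0},{"offset":[0,0.007,-0.075],"spin":0},{"offset":[0,0.007,-0.09],"spin":0},{"offset":[0,0.007,-0.105],"spin":0},{"offset":[0,0.007,-0.124],"spin":0},{"offset":[0,0.007,-0.124],"spin":0},{"offset":[0,0.007,-0.124],"spin":0}]'
python3 -m crank '[{"offset":[0,0,0],"spin":0},{"offset":[0,0,0],"spin":0},{"offset":[0,0,0],"spin":0},{"offset":[0,0,0.01],"spin":0},{"offset":[0,0,0.04],"spin":0},{"offset":[0,0,0.075],"spin":0},{"offset":[0,0,0.11],"spin":0},{"offset":[0,0,0.14],"spin":0}]' 0.28
python3 -m crank '[{"offset":[0.01,-0.22,0.01],"spin":-12},{"offset":[0.01,-0.22,0.01],"spin":-12},{"offset":[0.01,-0.22,0.01],"spin":-12},{"offset":[0.01,-0.22,0.01],"spin":-12},{"offset":[0.01,-0.22,0.01],"spin":-12},{"offset":[0.01,-0.22,0.01],"spin":-12},{"offset":[0.01,-0.22,0.01],"spin":-12},{"offset":[0.01,-0.22,0.01],"spin":-12}]' 0.45
python3 - <<'E'
from h import *
c=shot("top"); blobs(c)
E
```

```text
clock: 35.9
eef_pos: [551.3, 199.4, 75.0]
eef_rot: [3.122, 0.01, 1.106]
wrist_force: [-3.4, -3.3, 1.2]
finger_gap: 21.5
clock: 36.57
eef_pos: [551.4, 199.4, 218.6]
eef_rot: [3.121, 0.008, 1.105]
wrist_force: [-0.2, -0.2, -0.4]
finger_gap: 25.9
clock: 37.23
eef_pos: [561.4, -20.6, 229.2]
eef_rot: [3.12, 0.007, 0.895]
wrist_force: [0.5, 0.6, -0.3]
finger_gap: 42.4
747 393.7 190.3 [ 603.7 -342.6]
1529 370.9 193.6 [ 594.4 -272.6]
1301 349.9 212.7 [ 536.6 -207.2]
1484 392.1 213.9 [ 531.3 -334.4]
1478 350.3 234.7 [ 470.4 -207.2]
```

```bash
python3 -m crank '[{"offset":[0.0414,-0.3218,-0.03],"spin":-10.8},{"offset":[0.0414,-0.3218,-0.03],"spin":-10.8},{"offset":[0.0414,-0.3218,-0.03],"spin":-10.8},{"offset":[0.0414,-0.3218,-0.03],"spin":-10.8},{"offset":[0.0414,-0.3218,-0.03],"spin":-10.8},{"offset":[0.0414,-0.3218,-0.03],"spin":-10.8},{"offset":[0.0414,-0.3218,-0.03],"spin":-10.8},{"offset":[0.0414,-0.3218,-0.03],"spin":-10.8}]'
python3 -m crank '[{"offset":[0,0,-0.03],"spin":0},{"offset":[0,0,-0.07],"spin":0},{"offset":[0,0,-0.11],"spin":0},{"offset":[0,0,-0.14],"spin":0},{"offset":[0,0,-0.14],"spin":0},{"offset":[0,0,-0.14],"spin":0},{"offset":[0,0,-0.14],"spin":0},{"offset":[0,0,-0.14],"spin":0}]'
```

```text
clock: 37.95
eef_pos: [603.4, -342.4, 198.5]
eef_rot: [3.121, 0.008, 0.709]
wrist_force: [-0.1, 0.6, 0.7]
finger_gap: 42.1
clock: 38.62
eef_pos: [604.9, -342.5, 61.7]
eef_rot: [3.117, 0.006, 0.71]
wrist_force: [-0.4, -0.8, 0.7]
finger_gap: 42.2
```

```bash
python3 -m crank '[{"offset":[-0.0015,0,-0.01],"spin":0},{"offset":[-0.0015,0,-0.025],"spin":0},{"offset":[-0.0015,0,-0.04],"spin":0},{"offset":[-0.0015,0,-0.05],"spin":0},{"offset":[-0.0015,0,-0.0535],"spin":0},{"offset":[-0.0015,0,-0.0535],"spin":0},{"offset":[-0.0015,0,-0.0535],"spin":0},{"offset":[-0.0015,0,-0.0535],"spin":0}]'
python3 -m crank '[{"offset":[0,0,0],"spin":0},{"offset":[0,0,0],"spin":0},{"offset":[0,0,0],"spin":0},{"offset":[0,0,0],"spin":0},{"offset":[0,0,0],"spin":0},{"offset":[0,0,0],"spin":0},{"offset":[0,0,0],"spin":0},{"offset":[0,0,0],"spin":0}]' 0 30
python3 -m crank '[{"offset":[0,0,0.03],"spin":0},{"offset":[0,0,0.06],"spin":0},{"offset":[0,0,0.095],"spin":0},{"offset":[0,0.02,0.13],"spin":0},{"offset":[0,0.05,0.16],"spin":0},{"offset":[-0.006,0.08,0.19],"spin":0},{"offset":[-0.012,0.12,0.19],"spin":0},{"offset":[-0.015,0.15,0.19],"spin":0}]'
```

```text
clock: 39.28
eef_pos: [603.8, -342.8, 9.0]
eef_rot: [3.116, 0.006, 0.71]
wrist_force: [-0.1, -1.0, -0.4]
finger_gap: 42.1
clock: 39.95
eef_pos: [603.9, -342.8, 9.4]
eef_rot: [3.115, 0.006, 0.71]
wrist_force: [-1.3, 1.3, 5.4]
finger_gap: 21.7
clock: 40.62
eef_pos: [588.8, -190.8, 201.3]
eef_rot: [3.113, 0.004, 0.71]
wrist_force: [0.5, 0.6, -2.2]
finger_gap: 21.8
```

```bash
python3 -m crank '[{"offset":[-0.017,0.2,0],"spin":0},{"offset":[-0.017,0.2,0],"spin":0},{"offset":[-0.017,0.2,0],"spin":0},{"offset":[-0.017,0.2,0],"spin":0},{"offset":[-0.017,0.2,0],"spin":0},{"offset":[-0.017,0.2,0],"spin":0},{"offset":[-0.017,0.2,0],"spin":0},{"offset":[-0.017,0.2,0],"spin":0}]'
python3 -m crank '[{"offset":[-0.017,0.191,0],"spin":0},{"offset":[-0.017,0.191,0],"spin":0},{"offset":[-0.017,0.191,0],"spin":0},{"offset":[-0.017,0.191,0],"spin":0},{"offset":[-0.017,0.191,0],"spin":0},{"offset":[-0.017,0.191,0],"spin":0},{"offset":[-0.017,0.191,0],"spin":0},{"offset":[-0.017,0.191,0],"spin":0}]'
python3 - <<'E'
from h import *
c=shot("wrist"); u,v=proj(c,(554.5,200.3,75)).astype(int); print(u,v)
g=c["pixels"].mean(2)[v-50:v+40,u-50:u+50]; g=np.clip((g-150)/105,0,1)**3*255
cv2.imwrite("pics/w6.png",cv2.resize(g.astype(np.uint8),None,fx=6,fy=6,interpolation=cv2.INTER_CUBIC))
E
```

```text
clock: 41.28
eef_pos: [571.9, 8.9, 201.1]
eef_rot: [3.113, 0.004, 0.71]
wrist_force: [-0.5, -0.5, -1.4]
finger_gap: 22.0
clock: 41.95
eef_pos: [555.3, 198.3, 200.8]
eef_rot: [3.113, 0.005, 0.709]
wrist_force: [0.6, -0.5, -0.9]
finger_gap: 21.5
316 189
```

View pics/w6.png

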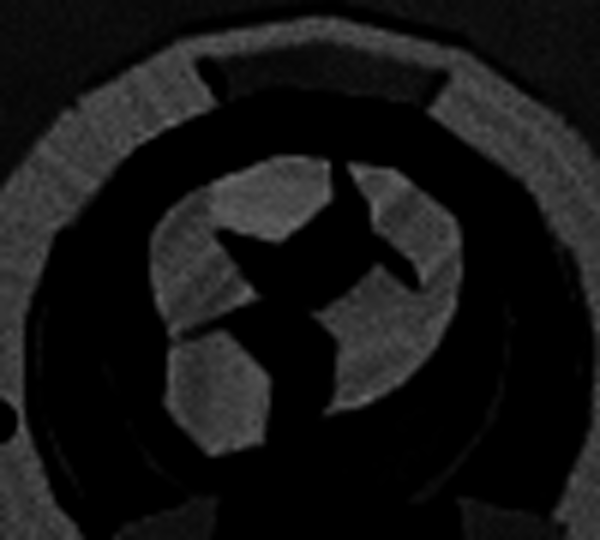

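```bash
python3 - <<'E'
from h import *
c=shot("wrist")
for u,v,z in [(331,194,40),(302.7,204.8,64),(311,171.5,64),(335,176.5,64),(335,176.5,40),(299,184,40)]: print(u,v,z,(atz(c,u,v,z)-[554.5,200.3,0]).round(1))
E
```

```text
331 194 40 [  0.1 -22.9  40. ]
302.7 204.8 64 [-26.   -1.6  64. ]
311 171.5 64 [ 9.  15.7 64. ]
335 176.5 64 [21.8 -8.  64. ]
335 176.5 40 [ 19.2 -12.5  40. ]
299 184 40 [-15.2  14.2  40. ]
```

Enhanced view: hex tops at crop (220,395), (270,195) and probably (415,220). Bare floor shows at (390,330), about 20 mm toward -y. I'm turning the jaws along x and lowering B at the -y side.

```bash
python3 -m crank '[{"offset":[-0.0008,-0.0068,0],"spin":7},{"offset":[-0.0008,-0.0068,0],"spin":14},{"offset":[-0.0008,-0.0068,0],"spin":21},{"offset":[-0.0008,-0.0068,0],"spin":28},{"offset":[-0.0008,-0.0068,0],"spin":35},{"offset":[-0.0008,-0.0068,0],"spin":42},{"offset":[-0.0008,-0.0068,0],"spin":49},{"offset":[-0.0008,-0.0068,0],"spin":49}]'
python3 -m crank '[{"offset":[0,0,-0.03],"spin":0},{"offset":[0,0,-0.055],"spin":0},{"offset":[0,0,-0.075],"spin":0},{"offset":[0,0,-0.09],"spin":0},{"offset":[0,0,-0.105],"spin":0},{"offset":[0,0,-0.122],"spin":0},{"offset":[0,0,-0.122],"spin":0},{"offset":[0,0,-0.122],"spin":0}]'
```

```text
clock: 42.72
eef_pos: [554.9, 190.0, 201.2]
eef_rot: [3.112, 0.005, 1.567]
wrist_force: [-0.4, 0.4, -0.4]
finger_gap: 21.5
clock: 43.38
eef_pos: [555.8, 188.4, 78.8]
eef_rot: [3.111, 0.006, 1.561]
wrist_force: [4.0, -2.3, -0.8]
finger_gap: 21.6
```

```bash
python3 -m crank '[{"offset":[-0.001,0.002,0],"spin":0},{"offset":[-0.001,0.002,0],"spin":0},{"offset":[-0.001,0.002,0],"spin":0},{"offset":[-0.001,0.002,0.01],"spin":0},{"offset":[-0.001,0.002,0.04],"spin":0},{"offset":[-0.001,0.002,0.075],"spin":0},{"offset":[-0.001,0.002,0.11],"spin":0},{"offset":[-0.001,0.002,0.14],"spin":0}]' 0.28
python3 -m crank '[{"offset":[0,-0.06,0.04],"spin":0},{"offset":[0,-0.06,0.04],"spin":0},{"offset":[0,-0.06,0.04],"spin":0},{"offset":[0,-0.06,0.04],"spin":0},{"offset":[0,-0.06,0.04],"spin":0},{"offset":[0,-0.06,0.04],"spin":0},{"offset":[0,-0.06,0.04],"spin":0},{"offset":[0,-0.06,0.04],"spin":0}]' 1
python3 - <<'E'
from h import *
c=shot("wrist"); u,v=proj(c,(554.5,200.3,75)).astype(int); print(u,v)
g=c["pixels"].mean(2)[v-50:v+60,u-65:u+65]; g=np.clip((g-130)/125,0,1)**2.5*255
t=shot("top"); blobs(t)
a=cv2.resize(g.astype(np.uint8),None,fx=6,fy=5,interpolation=cv2.INTER_CUBIC)
cv2.imwrite("pics/w7.png",a)
print([(h[0],h[1],h[2],h[3]) for h in hexes(c)])
E
```

```text
clock: 44.05
eef_pos: [555.2, 189.8, 222.2]
eef_rot: [3.109, 0.005, 1.556]
wrist_force: [0.2, 0.3, 0.2]
finger_gap: 26.2
clock: 44.72
eef_pos: [554.9, 130.4, 261.4]
eef_rot: [3.11, 0.005, 1.556]
wrist_force: [-0.8, 0.7, 0.0]
finger_gap: 76.4
315 121
1522 370.9 193.6 [ 594.3 -272.5]
1316 349.9 212.7 [ 536.5 -207.2]
1484 392.1 213.9 [ 531.3 -334.3]
1484 350.3 234.6 [ 470.5 -207.2]
[(0.57, np.float64(301.6), np.float64(119.1), 452)]
```

View pics/w7.png

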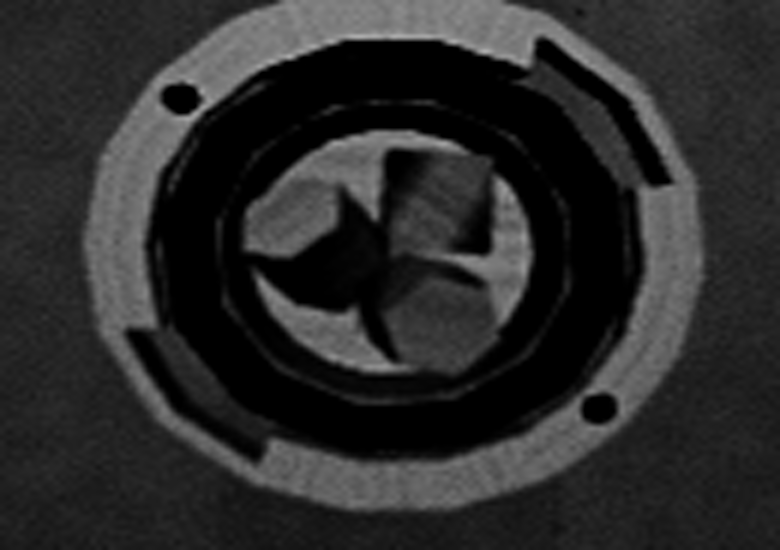

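All four are inside below the deck. Three show (295,215), (440,200) and (440,310); the near wall hides the rest. The tray now holds only the coupon, ring and two discs. Going back to the cap at its release pose.

```bash
python3 -m crank '[{"offset":[-0.0036,-0.1007,-0.02],"spin":50},{"offset":[-0.0036,-0.1007,-0.02],"spin":50},{"offset":[-0.0036,-0.1007,-0.02],"spin":50},{"offset":[-0.0036,-0.1007,-0.02],"spin":50},{"offset":[-0.0036,-0.1007,-0.02],"spin":50},{"offset":[-0.0036,-0.1007,-0.02],"spin":50},{"offset":[-0.0036,-0.1007,-0.02],"spin":50},{"offset":[-0.0036,-0.1007,-0.02],"spin":50}]'
python3 -m crank '[{"offset":[0,0,-0.02],"spin":50},{"offset":[0,0,-0.02],"spin":50},{"offset":[0,0,-0.02],"spin":50},{"offset":[0,0,-0.02],"spin":50},{"offset":[0,0,-0.02],"spin":50},{"offset":[0,0,-0.02],"spin":50},{"offset":[0,0,-0.02],"spin":50},{"offset":[0,0,-0.02],"spin":50}]'
python3 -m crank '[{"offset":[0,0,0],"spin":28},{"offset":[0,0,0],"spin":28},{"offset":[0,0,0],"spin":28},{"offset":[0,0,0],"spin":28},{"offset":[0,0,0],"spin":28},{"offset":[0,0,0],"spin":28},{"offset":[0,0,0],"spin":28},{"offset":[0,0,0],"spin":28}]'
python3 - <<'E'
from h import *
c=shot("wrist")
for d in manip.masks_of(c,"cap_grip")[:2]: ys,xs=np.nonzero(d["mask"]); print(d["conf"],xs.mean(),ys.mean())
g=c["pixels"].max(2); u,v=proj(c,(551.3,29.7,150)).astype(int); print(u,v)
m=(g[v-60:v+40,u-40:u+40]<75).astype(np.uint8); n,l,st,ce=cv2.connectedComponentsWithStats(m)
for i in range(1,n):
    if st[i,4]>60: P=np.argwhere(l==i)[:,::-1]; w,V=np.linalg.eigh(np.cov(P.T)); print(st[i],ce[i]+[u-40,v-60],np.degrees(np.arctan2(V[1,1],V[0,1])),atz(c,*(ce[i]+[u-40,v-60]),150).round(1))
E
```

```text
clock: 45.53
eef_pos: [551.5, 29.4, 241.7]
eef_rot: [3.11, 0.005, 2.435]
wrist_force: [-0.7, 0.1, 0.6]
finger_gap: 93.8
clock: 46.2
eef_pos: [551.5, 29.6, 221.6]
eef_rot: [3.11, 0.005, -2.973]
wrist_force: [0.1, -0.5, -0.4]
finger_gap: 94.3
clock: 46.87
eef_pos: [551.5, 29.6, 221.6]
eef_rot: [3.11, 0.005, -2.488]
wrist_force: [-0.3, 0.1, -0.7]
finger_gap: 94.0
0.97 318.5918958031838 190.41027496382054
319 201
[  0   0  80  39 668] [313.73802395 151.20209581] 170.39806042342798 [518.8  -1.1 150. ]
[   0   19   80   80 1544] [320.69365285 207.94300518] 82.7130989335348 [555.5  34.3 150. ]
```

```bash
python3 -m crank '[{"offset":[0,0,-0.02],"spin":0},{"offset":[0,0,-0.04],"spin":0},{"offset":[0,0,-0.06],"spin":0},{"offset":[0,0,-0.08],"spin":0},{"offset":[0,0,-0.0935],"spin":0},{"offset":[0,0,-0.0935],"spin":0},{"offset":[0,0,-0.0935],"spin":0},{"offset":[0,0,-0.0935],"spin":0}]'
python3 -m crank '[{"offset":[0,0,0],"spin":0},{"offset":[0,0,0],"spin":0},{"offset":[0,0,0],"spin":0},{"offset":[0,0,0],"spin":0},{"offset":[0,0,0],"spin":0},{"offset":[0,0,0],"spin":0},{"offset":[0,0,0],"spin":0},{"offset":[0,0,0],"spin":0}]' 0 55
python3 -m crank '[{"offset":[0,0,0],"spin":0},{"offset":[0,0,0],"spin":0},{"offset":[0,0,0],"spin":0},{"offset":[0,0,0],"spin":0},{"offset":[0,0,0],"spin":0},{"offset":[0,0,0],"spin":0},{"offset":[0,0,0],"spin":0},{"offset":[0,0,0],"spin":0}]'
```

```text
clock: 47.63
eef_pos: [552.0, 29.5, 129.3]
eef_rot: [3.111, 0.006, -2.487]
wrist_force: [-0.3, 0.6, -0.8]
finger_gap: 93.7
clock: 48.3
eef_pos: [552.0, 29.6, 129.3]
eef_rot: [3.111, 0.006, -2.487]
wrist_force: [-0.7, 0.0, -0.4]
finger_gap: 43.9
clock: 48.97
eef_pos: [552.2, 29.4, 129.5]
eef_rot: [3.111, 0.006, -2.487]
wrist_force: [0.2, -1.4, 4.5]
finger_gap: 14.0
```

```bash
python3 -m crank '[{"offset":[0,0,0.015],"spin":0},{"offset":[0,0,0.03],"spin":0},{"offset":[0,0,0.045],"spin":0},{"offset":[0,0,0.065],"spin":0},{"offset":[0.0005,0.02,0.065],"spin":0},{"offset":[0.001,0.05,0.065],"spin":0},{"offset":[0.002,0.08,0.065],"spin":0},{"offset":[0.002,0.1,0.065],"spin":0}]'
python3 -m crank '[{"offset":[0.0015,0.03,0],"spin":0},{"offset":[0.0015,0.055,0],"spin":0},{"offset":[0.0015,0.07,0],"spin":0},{"offset":[0.0015,0.07,0],"spin":0},{"offset":[0.0015,0.07,0],"spin":0},{"offset":[0.0015,0.07,0],"spin":0},{"offset":[0.0015,0.07,0],"spin":0},{"offset":[0.0015,0.07,0],"spin":0}]'
```

```text
clock: 49.63
eef_pos: [553.6, 131.6, 193.9]
eef_rot: [3.11, 0.005, -2.487]
wrist_force: [-0.0, -0.5, -2.0]
finger_gap: 13.5
clock: 50.3
eef_pos: [555.3, 200.6, 193.9]
eef_rot: [3.11, 0.005, -2.488]
wrist_force: [0.6, 0.1, -2.6]
finger_gap: 13.2
```

```bash
python3 -m crank '[{"offset":[0.0006,-0.0006,-0.01],"spin":0},{"offset":[0.0006,-0.0006,-0.02],"spin":0},{"offset":[0.0006,-0.0006,-0.03],"spin":0},{"offset":[0.0006,-0.0006,-0.038],"spin":0},{"offset":[0.0006,-0.0006,-0.038],"spin":0},{"offset":[0.0006,-0.0006,-0.038],"spin":0},{"offset":[0.0006,-0.0006,-0.038],"spin":0},{"offset":[0.0006,-0.0006,-0.038],"spin":0}]'
python3 -m crank '[{"offset":[0,0,-0.002],"spin":0},{"offset":[0,0,-0.004],"spin":0},{"offset":[0,0,-0.006],"spin":0},{"offset":[0,0,-0.008],"spin":0},{"offset":[0,0,-0.008],"spin":0},{"offset":[0,0,-0.008],"spin":0},{"offset":[0,0,-0.008],"spin":0},{"offset":[0,0,-0.008],"spin":0}]'
python3 - <<'E'
from h import *
print(manip.read_state()["moment"])
c=shot("wrist"); u,v=proj(c,(555,200,130)).astype(int); save(c,"w8.png",(u-80,max(v-80,0),u+80,v+60),5)
E
```

```text
clock: 50.97
eef_pos: [556.1, 200.1, 156.5]
eef_rot: [3.11, 0.006, -2.488]
wrist_force: [-0.3, -0.1, -2.4]
finger_gap: 13.5
clock: 51.63
eef_pos: [555.9, 199.9, 148.2]
eef_rot: [3.11, 0.005, -2.488]
wrist_force: [-2.7, -1.9, -0.7]
finger_gap: 13.7
[-0.37879379  0.47781569  0.05902239]
```

View pics/w8.png

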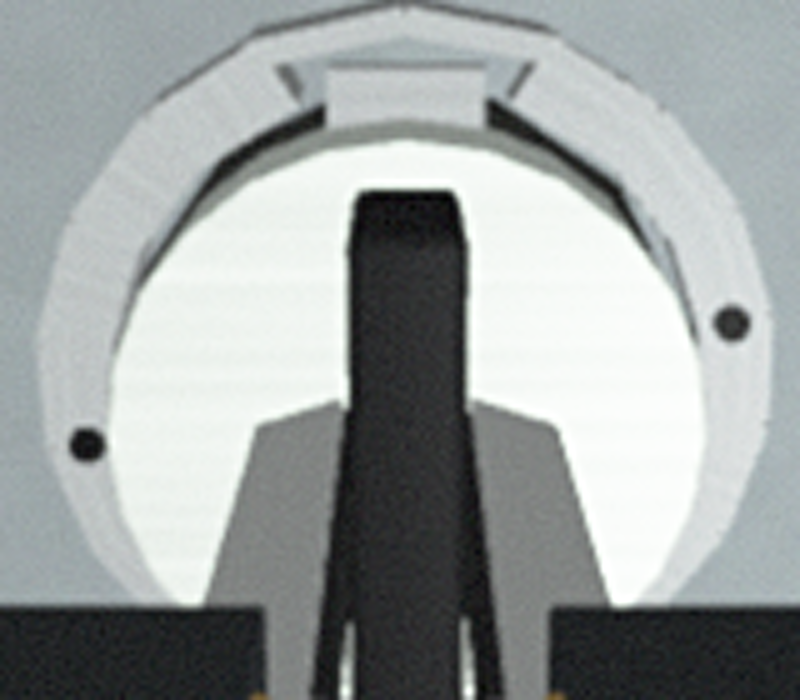

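The lug sits centrally in the gate (406,95). Pressing down to about 5.5 mm.

```bash
python3 -m crank '[{"offset":[-0.0004,-0.0003,-0.002],"spin":0},{"offset":[-0.0004,-0.0003,-0.004],"spin":0},{"offset":[-0.0004,-0.0003,-0.006],"spin":0},{"offset":[-0.0004,-0.0003,-0.008],"spin":0},{"offset":[-0.0004,-0.0003,-0.01],"spin":0},{"offset":[-0.0004,-0.0003,-0.012],"spin":0},{"offset":[-0.0004,-0.0003,-0.0135],"spin":0},{"offset":[-0.0004,-0.0003,-0.0135],"spin":0}]'
python3 -m crank '[{"offset":[0,0,-0.0005],"spin":0},{"offset":[0,0,-0.0005],"spin":0},{"offset":[0,0,-0.0005],"spin":0},{"offset":[0,0,-0.0005],"spin":0},{"offset":[0,0,-0.0005],"spin":0},{"offset":[0,0,-0.0005],"spin":0},{"offset":[0,0,-0.0005],"spin":0},{"offset":[0,0,-0.0005],"spin":0}]'
```

```text
clock: 52.35
eef_pos: [555.7, 200.0, 135.5]
eef_rot: [3.11, 0.007, -2.488]
wrist_force: [-4.7, 0.3, 9.7]
finger_gap: 13.6
clock: 53.02
eef_pos: [555.8, 200.1, 135.8]
eef_rot: [3.111, 0.007, -2.488]
wrist_force: [-5.7, -1.4, 9.2]
finger_gap: 13.4
```

```bash
python3 -m crank '[{"offset":[0,0,-0.001],"spin":0},{"offset":[0,0,-0.002],"spin":0},{"offset":[0,0,-0.0025],"spin":0},{"offset":[0,0,-0.0025],"spin":-2},{"offset":[0,0,-0.0025],"spin":-5},{"offset":[0,0,-0.0025],"spin":-8},{"offset":[0,0,-0.0025],"spin":-11},{"offset":[0,0,-0.0025],"spin":-14}]'; python3 -c "
from cell import manip
print(manip.read_state()['moment'])"
```

```text
clock: 53.68
eef_pos: [556.5, 200.5, 134.7]
eef_rot: [3.111, 0.01, -2.734]
wrist_force: [-3.7, 1.7, 10.8]
finger_gap: 13.7
[-0.20491962  0.72107406  0.58497337]
```

```bash
python3 -m crank '[{"offset":[0,0,-0.001],"spin":-5},{"offset":[0,0,-0.001],"spin":-10},{"offset":[0,0,-0.001],"spin":-15},{"offset":[0,0,-0.001],"spin":-20},{"offset":[0,0,-0.001],"spin":-25},{"offset":[0,0,-0.001],"spin":-30},{"offset":[0,0,-0.001],"spin":-30},{"offset":[0,0,-0.001],"spin":-30}]'
python3 -c "
from cell import manip
print(manip.read_state()['moment'])"
```

```text
clock: 54.35
eef_pos: [556.7, 200.4, 134.7]
eef_rot: [3.111, 0.011, 3.026]
wrist_force: [-4.9, -2.6, 11.2]
finger_gap: 13.7
[-0.99558045  1.01485059  0.14388929]
```

```bash
python3 -m crank '[{"offset":[-0.0005,0,-0.001],"spin":-5},{"offset":[-0.0005,0,-0.001],"spin":-10},{"offset":[-0.0005,0,-0.001],"spin":-15},{"offset":[-0.0005,0,-0.001],"spin":-20},{"offset":[-0.0005,0,-0.001],"spin":-25},{"offset":[-0.0005,0,-0.001],"spin":-30},{"offset":[-0.0005,0,-0.001],"spin":-35},{"offset":[-0.0005,0,-0.001],"spin":-35.5}]'
python3 -c "
from cell import manip
print(manip.read_state()['moment'])"
python3 -m crank '[{"offset":[0,0,0],"spin":0},{"offset":[0,0,0],"spin":0},{"offset":[0,0,0],"spin":0},{"offset":[0,0,0],"spin":0},{"offset":[0,0,0],"spin":0},{"offset":[0,0,0],"spin":0},{"offset":[0,0,0],"spin":0},{"offset":[0,0,0],"spin":0}]'
python3 -c "
from cell import manip
print(manip.read_state()['moment'])"
```

```text
clock: 55.02
eef_pos: [556.3, 199.9, 134.6]
eef_rot: [3.112, 0.012, 2.401]
wrist_force: [-4.6, -6.7, 10.2]
finger_gap: 13.7
[-1.48855764  1.33018267  0.43696872]
clock: 55.68
eef_pos: [556.2, 199.5, 135.3]
eef_rot: [3.112, 0.013, 2.402]
wrist_force: [-5.2, -4.2, 10.1]
finger_gap: 13.1
[-1.05734887  1.38387146  0.3047199 ]
```

```bash
python3 -m crank '[{"offset":[0,0,0.001],"spin":0},{"offset":[0,0,0.002],"spin":0},{"offset":[0,0,0.003],"spin":0},{"offset":[0,0,0.004],"spin":0},{"offset":[0,0,0.005],"spin":0},{"offset":[0,0,0.0065],"spin":0},{"offset":[0,0,0.0065],"spin":0},{"offset":[0,0,0.0065],"spin":0}]'; python3 -c "
from cell import manip
print(manip.read_state()['moment'])"
```

```text
clock: 56.35
eef_pos: [556.0, 198.9, 140.2]
eef_rot: [3.114, 0.012, 2.402]
wrist_force: [3.6, -5.4, -9.9]
finger_gap: 13.4
[-0.83285225 -0.12407311  0.13429359]
```

Lip stop reached at TCP z 140.2, so the underside is at about 11 mm with 10 N of upward resistance. The cap is in its pockets. Releasing and viewing.

```bash
python3 -m crank '[{"offset":[0,0,-0.0005],"spin":0},{"offset":[0,0,-0.0005],"spin":0},{"offset":[0,0,-0.0005],"spin":0},{"offset":[0,0,-0.0005],"spin":0},{"offset":[0,0,-0.0005],"spin":0},{"offset":[0,0,-0.0005],"spin":0},{"offset":[0,0,-0.0005],"spin":0},{"offset":[0,0,-0.0005],"spin":0}]' 0.6
python3 -m crank '[{"offset":[0,0,0],"spin":0},{"offset":[0,0,0.015],"spin":0},{"offset":[0,0,0.03],"spin":0},{"offset":[0,0,0.06],"spin":0},{"offset":[0,-0.02,0.1],"spin":0},{"offset":[0,-0.04,0.13],"spin":0},{"offset":[0,-0.05,0.13],"spin":0},{"offset":[0,-0.05,0.13],"spin":0}]'
python3 - <<'E'
from h import *
c=shot("wrist"); u,v=proj(c,(554.5,200.3,130)).astype(int); save(c,"w9.png",(u-90,max(v-80,0),u+90,v+60),4)
g=c["pixels"].max(2)
# hood top geometry from the side camera
s=shot("side"); 
for d in manip.search_frame(s,"hood")[:2]+manip.search_frame(s,"hood_edge")[:2]: print(d["location"],d["conf"])
p=s["pixels"][20:150,190:310,::-1]; cv2.imwrite("pics/s9.png",cv2.resize(p,None,fx=5,fy=4.5,interpolation=cv2.INTER_CUBIC))
E
```

```text
clock: 57.02
eef_pos: [556.1, 198.9, 139.8]
eef_rot: [3.114, 0.012, 2.402]
wrist_force: [0.3, 0.4, -0.5]
finger_gap: 56.2
clock: 57.68
eef_pos: [556.7, 147.4, 271.6]
eef_rot: [3.111, 0.015, 2.4]
wrist_force: [0.3, -0.3, 0.2]
finger_gap: 56.5
[534.5, 353.0, 158.3] 0.98
[536.5, 347.9, 156.1] 0.94
```

View pics/w9.png

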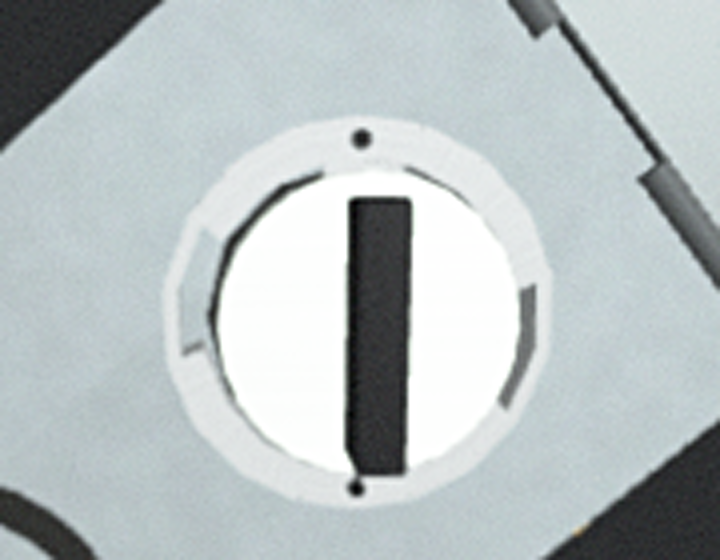

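View pics/s9.png

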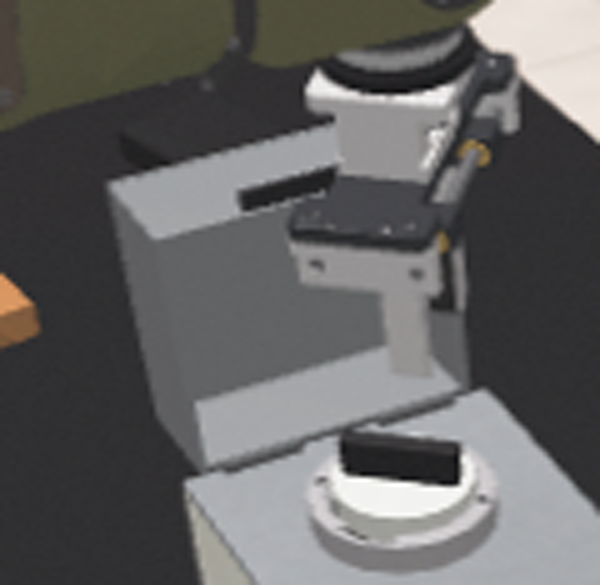

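The cap is locked: the bar lines up with the pocket dots at (361,138) and (357,487), and it stays there unheld. Next, the hood's opening angle from the top camera.

```bash
python3 - <<'E'
from h import *
im=cv2.imread("pics/top0.png").mean(2)
print("row200",[(u,int(im[200,u])) for u in range(108,186,1)])
c=shot("top")
def pt(t,s,z,x=0):
    a=np.array([-np.cos(t),np.sin(t)]); n=np.array([np.sin(t),np.cos(t)]); q=s*a+z*n
    ly,lz=q; yaw=-0.0255
    return np.array([557.4+x*np.cos(yaw)-ly*np.sin(yaw),292.1+x*np.sin(yaw)+ly*np.cos(yaw),101+lz])
for t in [1.6,1.65,1.7,1.75,1.8]:
    print(t,[proj(c,pt(t,180,z,x)).round(1).tolist() for z in(0,76) for x in(-88,88)], pt(t,180,76).round())
E
```

```text
row200 [(108, 52), (109, 54), (110, 56), (111, 51), (112, 49), (113, 52), (114, 51), (115, 79), (116, 153), (117, 164), (118, 182), (119, 191), (120, 192), (121, 192), (122, 193), (123, 193), (124, 192), (125, 192), (126, 189), (127, 192), (128, 192), (129, 192), (130, 192), (131, 192), (132, 192), (133, 193), (134, 193), (135, 192), (136, 193), (137, 194), (138, 187), (139, 126), (140, 72), (141, 39), (142, 37), (143, 81), (144, 145), (145, 151), (146, 101), (147, 89), (148, 91), (149, 94), (150, 91), (151, 89), (152, 100), (153, 158), (154, 188), (155, 191), (156, 192), (157, 192), (158, 192), (159, 191), (160, 191), (161, 191), (162, 192), (163, 193), (164, 191), (165, 194), (166, 191), (167, 193), (168, 195), (169, 192), (170, 192), (171, 193), (172, 194), (173, 193), (174, 190), (175, 171), (176, 119), (177, 137), (178, 182), (179, 186), (180, 187), (181, 186), (182, 186), (183, 187), (184, 185), (185, 184)]
1.6 [[143.2, 228.4], [150.5, 157.1], [113.2, 227.9], [121.5, 157.1]] [559. 373. 279.]
1.65 [[139.7, 228.4], [147.1, 157.1], [110.7, 228.0], [119.0, 157.6]] [560. 382. 274.]
1.7 [[136.2, 228.4], [143.7, 157.2], [108.4, 228.1], [116.7, 158.1]] [560. 391. 270.]
1.75 [[132.9, 228.3], [140.5, 157.3], [106.4, 228.2], [114.7, 158.6]] [560. 399. 265.]
1.8 [[129.8, 228.3], [137.5, 157.5], [104.5, 228.4], [112.8, 159.2]] [560. 407. 259.]
```

The outline matches a hood angle of about 1.6 rad (edge at y 373, z 279). Going over and behind it with fingers shut.

```bash
python3 -m crank '[{"offset":[0,0,0.04],"spin":-7},{"offset":[0,0,0.08],"spin":-14},{"offset":[0,0.02,0.08],"spin":-21},{"offset":[0,0.05,0.08],"spin":-28},{"offset":[0,0.08,0.08],"spin":-35},{"offset":[0,0.11,0.08],"spin":-42},{"offset":[0,0.13,0.08],"spin":-49},{"offset":[0,0.13,0.08],"spin":-49}]' 0 20
python3 -m crank '[{"offset":[0.003,0.03,0],"spin":0},{"offset":[0.003,0.06,0],"spin":0},{"offset":[0.003,0.09,0],"spin":0},{"offset":[0.003,0.12,0],"spin":0},{"offset":[0.003,0.135,0],"spin":0},{"offset":[0.003,0.135,0],"spin":0},{"offset":[0.003,0.135,0],"spin":0},{"offset":[0.003,0.135,0],"spin":0}]'
```

```text
clock: 58.6
eef_pos: [554.8, 283.6, 346.6]
eef_rot: [3.118, 0.012, 1.543]
wrist_force: [0.6, 0.1, -0.3]
finger_gap: 6.2
clock: 59.27
eef_pos: [558.1, 417.7, 346.3]
eef_rot: [3.119, 0.012, 1.543]
wrist_force: [-0.2, 0.3, 0.2]
finger_gap: 0.2
```

```bash
python3 -m crank '[{"offset":[0,0,-0.03],"spin":0},{"offset":[0,0,-0.06],"spin":0},{"offset":[0,0,-0.09],"spin":0},{"offset":[0,0,-0.1],"spin":0},{"offset":[0,0,-0.1],"spin":0},{"offset":[0,0,-0.1],"spin":0},{"offset":[0,0,-0.1],"spin":0},{"offset":[0,0,-0.1],"spin":0}]'
python3 -m crank '[{"offset":[0,-0.005,0],"spin":0},{"offset":[0,-0.01,0],"spin":0},{"offset":[0,-0.015,0],"spin":0},{"offset":[0,-0.02,0],"spin":0},{"offset":[0,-0.025,0],"spin":0},{"offset":[0,-0.03,0],"spin":0},{"offset":[0,-0.035,0],"spin":0},{"offset":[0,-0.04,0],"spin":0}]'
```

```text
clock: 59.93
eef_pos: [558.6, 417.8, 248.6]
eef_rot: [3.116, 0.01, 1.543]
wrist_force: [-0.3, -0.2, 0.7]
finger_gap: 0.8
clock: 60.6
eef_pos: [558.6, 378.0, 249.3]
eef_rot: [3.115, 0.008, 1.543]
wrist_force: [-0.3, 6.6, 3.7]
finger_gap: 0.5
```

Contact at 6.6 N. Following the arc from here.

```bash
python3 -m crank '[{"offset":[0,-0.0045,0.004],"spin":0},{"offset":[0,-0.009,0.008],"spin":0},{"offset":[0,-0.013,0.0115],"spin":0},{"offset":[0,-0.02,0.0135],"spin":0},{"offset":[-0.0005,-0.027,0.016],"spin":0},{"offset":[-0.0005,-0.033,0.018],"spin":0},{"offset":[-0.001,-0.039,0.02],"spin":0},{"offset":[-0.001,-0.046,0.0215],"spin":0}]'
python3 -m crank '[{"offset":[0,-0.005,0.001],"spin":0},{"offset":[0,-0.01,0.0015],"spin":0},{"offset":[0,-0.015,0.002],"spin":0},{"offset":[0,-0.02,0.0025],"spin":0},{"offset":[0,-0.025,0.003],"spin":0},{"offset":[-0.0005,-0.03,0.003],"spin":0},{"offset":[-0.001,-0.035,0.003],"spin":0},{"offset":[-0.001,-0.04,0.0025],"spin":0}]'
```

```text
clock: 61.27
eef_pos: [557.5, 331.3, 270.8]
eef_rot: [3.115, 0.008, 1.543]
wrist_force: [-1.3, 3.9, -1.0]
finger_gap: 0.5
clock: 61.93
eef_pos: [556.7, 290.8, 273.6]
eef_rot: [3.114, 0.008, 1.543]
wrist_force: [-0.2, 2.6, 0.6]
finger_gap: 0.7
```

```bash
python3 -m crank '[{"offset":[0,-0.007,-0.001],"spin":0},{"offset":[0,-0.014,-0.002],"spin":0},{"offset":[0,-0.021,-0.003],"spin":0},{"offset":[0,-0.028,-0.0045],"spin":0},{"offset":[0,-0.034,-0.006],"spin":0},{"offset":[-0.0005,-0.041,-0.008],"spin":0},{"offset":[-0.001,-0.048,-0.01],"spin":0},{"offset":[-0.001,-0.054,-0.0125],"spin":0}]'
python3 -m crank '[{"offset":[0,-0.005,-0.002],"spin":0},{"offset":[0,-0.01,-0.005],"spin":0},{"offset":[0,-0.015,-0.0075],"spin":0},{"offset":[0,-0.02,-0.01],"spin":0},{"offset":[0,-0.025,-0.0125],"spin":0},{"offset":[-0.0005,-0.03,-0.0155],"spin":0},{"offset":[-0.001,-0.035,-0.0185],"spin":0},{"offset":[-0.001,-0.039,-0.0215],"spin":0}]'
```

```text
clock: 62.6
eef_pos: [555.7, 235.9, 260.8]
eef_rot: [3.114, 0.009, 1.543]
wrist_force: [-0.4, 1.0, 1.4]
finger_gap: 0.6
clock: 63.27
eef_pos: [554.7, 196.4, 238.9]
eef_rot: [3.114, 0.009, 1.543]
wrist_force: [0.0, 0.6, 1.1]
finger_gap: 0.6
```

```bash
python3 -m crank '[{"offset":[0,-0.0045,-0.0035],"spin":0},{"offset":[0,-0.009,-0.007],"spin":0},{"offset":[0,-0.0135,-0.0105],"spin":0},{"offset":[0,-0.018,-0.0145],"spin":0},{"offset":[0,-0.022,-0.018],"spin":0},{"offset":[0,-0.026,-0.022],"spin":0},{"offset":[-0.001,-0.03,-0.0265],"spin":0},{"offset":[-0.001,-0.033,-0.0305],"spin":0}]'
python3 -m crank '[{"offset":[0,-0.002,-0.003],"spin":0},{"offset":[0,-0.005,-0.006],"spin":0},{"offset":[0,-0.007,-0.009],"spin":0},{"offset":[0,-0.01,-0.012],"spin":0},{"offset":[0,-0.012,-0.015],"spin":0},{"offset":[0,-0.014,-0.018],"spin":0},{"offset":[0,-0.016,-0.02],"spin":0},{"offset":[0,-0.018,-0.022],"spin":0}]'
```

```text
clock: 63.93
eef_pos: [553.6, 162.8, 208.0]
eef_rot: [3.114, 0.009, 1.543]
wrist_force: [1.0, -0.5, 1.8]
finger_gap: 0.6
clock: 64.6
eef_pos: [553.6, 144.7, 185.7]
eef_rot: [3.114, 0.009, 1.543]
wrist_force: [-0.8, 0.6, 0.8]
finger_gap: 0.4
```

```bash
python3 -m crank '[{"offset":[0,-0.002,-0.002],"spin":0},{"offset":[0,-0.003,-0.004],"spin":0},{"offset":[0,-0.004,-0.006],"spin":0},{"offset":[0,-0.004,-0.007],"spin":0},{"offset":[0,-0.004,-0.008],"spin":0},{"offset":[0,-0.004,-0.0085],"spin":0},{"offset":[0,-0.004,-0.009],"spin":0},{"offset":[0,-0.004,-0.009],"spin":0}]'
```

```text
clock: 65.27
eef_pos: [553.7, 140.7, 177.3]
eef_rot: [3.114, 0.009, 1.543]
wrist_force: [-1.4, -1.1, 4.8]
finger_gap: 0.4
```

```bash
python3 -m crank '[{"offset":[0,0,-0.001],"spin":0},{"offset":[0,0,-0.0015],"spin":0},{"offset":[0,0,-0.002],"spin":0},{"offset":[0,0,-0.0025],"spin":0},{"offset":[0,0,-0.003],"spin":0},{"offset":[0,0,-0.003],"spin":0},{"offset":[0,0,-0.003],"spin":0},{"offset":[0,0,-0.003],"spin":0}]'
```

```text
clock: 65.93
eef_pos: [553.8, 140.6, 177.0]
eef_rot: [3.112, 0.009, 1.543]
wrist_force: [-11.7, -4.0, 24.7]
finger_gap: 0.6
```

It bottoms at z 177.0, the fully shut height, with 25 N. Backing off and taking a last look.

```bash
python3 -m crank '[{"offset":[0,0,0.002],"spin":0},{"offset":[0,0,0.005],"spin":0},{"offset":[0,0,0.01],"spin":0},{"offset":[0,0,0.03],"spin":0},{"offset":[0,0,0.06],"spin":0},{"offset":[0,-0.03,0.1],"spin":0},{"offset":[0,-0.07,0.12],"spin":0},{"offset":[0,-0.11,0.12],"spin":0}]'
python3 -m crank '[{"offset":[-0.04,-0.2,0.02],"spin":0},{"offset":[-0.04,-0.2,0.02],"spin":0},{"offset":[-0.04,-0.2,0.02],"spin":0},{"offset":[-0.04,-0.2,0.02],"spin":0},{"offset":[-0.04,-0.2,0.02],"spin":0},{"offset":[-0.04,-0.2,0.02],"spin":0},{"offset":[-0.04,-0.2,0.02],"spin":0},{"offset":[-0.04,-0.2,0.02],"spin":0}]'
python3 - <<'E'
from h import *
t=shot("top"); blobs(t); s=shot("side")
a=t["pixels"][90:290,100:480,::-1]; b=s["pixels"][30:330,200:470,::-1]
a=cv2.resize(a,(480,253)); b=cv2.resize(b,(300,333)); im=np.zeros((340,790,3),np.uint8); im[:253,:480]=a; im[:333,485:785]=b
cv2.imwrite("pics/final.png",im)
yaw=-0.0255
for n,l in [("edge",(0,-180,76)),("cornerL",(-88,-180,76)),("cornerR",(88,-180,76))]:
    P=np.array([557.4+l[0]*np.cos(yaw)-l[1]*np.sin(yaw),292.1+l[0]*np.sin(yaw)+l[1]*np.cos(yaw),101+l[2]]); print(n,P.round(),proj(t,P).round(1),proj(s,P).round(1))
for k in("caliper","mouse","bottle"): print(k,[np.round(d["location"]).tolist() for d in manip.search_frame(s,k)[:1]])
E
```

```text
clock: 66.6
eef_pos: [554.5, 38.4, 300.4]
eef_rot: [3.106, 0.008, 1.546]
wrist_force: [-0.1, -0.1, -0.2]
finger_gap: 0.5
clock: 67.27
eef_pos: [514.5, -161.3, 320.2]
eef_rot: [3.106, 0.008, 1.545]
wrist_force: [0.3, -0.3, -0.4]
finger_gap: 0.6
1479 392.1 213.9 [ 531.3 -334.3]
1608 347.5 215.1 [ 529.2 -200. ]
edge [553. 112. 177.] [232.6 200.4] [282.7 130.2]
cornerL [465. 114. 177.] [230.6 233.6] [252.9 141.1]
cornerR [641. 110. 177.] [234.6 168.2] [311.4 119.8]
caliper [[787.0, -82.0, 4.0]]
mouse [[380.0, -499.0, 28.0]]
bottle [[553.0, -537.0, 101.0]]
```

View pics/final.png

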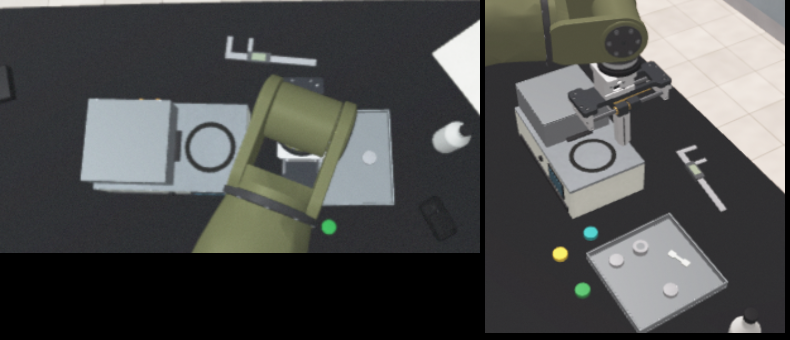

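Final view: the hood sits flat and shut on the deck. The tray holds only two discs, the ring and the coupon. The caliper, mouse and bottle haven't moved, and the robot is clear. Handing in.

```bash
python3 -c "
from cell import manip
print(manip.sign_off())"
```

```text
the job is handed in; nothing more can be done
None
```

I handed the job in at about 67 s on the robot's clock, with every step done in the order asked. The robot was well clear and touching nothing.

- **Cap off:** I pushed it down about 5 mm, turned it 80° anticlockwise, lifted it off and set it on the deck's rest ring.
- **Hexagons:** Four were present, and all four are in the chamber. One was knocked about 3 cm during the run, so I located it again before picking it up.
- **Cap back on:** I lowered it through the gates and turned it 80° clockwise while pressed. It then rose to about 11 mm above the deck and held there against a 10 N upward pull. After release, the grip bar lined up with the pocket marks.
- **Hood:** I lowered it along its arc with 1–7 N. It stopped at 177.0 mm above the bench, the fully shut height, and I pressed it home with about 25 N.
- **Everything else:** The two discs, the ring and the coupon are in the tray. The caliper, mouse and bottle stayed within the detector's error of where they started.

**Checks that were less clear:**
- In the last look into the chamber only three of the four hexagons could be clearly made out, because the wall hid part of the floor. All four had gone in, none were left in the tray, and nothing stuck up.
- In the final top picture the hood's edge was about 2 pixels off prediction, in the direction opposite to a hood left open.
- In that same picture the arm hid part of the tray, so the side camera confirmed its contents.

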